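# Put the walker away in the sliding-top show-case

### The arm

A 6-joint arm with a two-finger parallel gripper is mounted at the origin on the work surface. World frame = base frame: x ahead of the robot, y to its left, z up, the work surface at z = 0. Lengths are in m, angles in degrees, forces in N, time in s.
With the tool pointing down it reaches from about 0.3 to 0.875 m from the base axis. Payload 6.4 kg.
Tool frame: the origin (TCP) lies midway between the tips of the shut fingers; the grasp point (between the pads) lies manip.hold_point_z behind it (manip.hold_point_z is the distance from the TCP to the grasp point, in m); z points along the fingers, x is the direction in which the jaws open and shut, and the axes are right-handed (so a half turn about z gives the same grasp; the last joint's range is limited). The gripper opens to 88 mm and grips with 3 to 60 N. Pads are 18 mm wide; open, the fingers measure 123 mm over their backs; the gripper's body (75 mm by 187 mm) begins 45 mm behind the grasp point.
Start: joints at [-79.257, 10.359, 92.074, -0, 77.567, -11.82], TCP at [0.221, -0.531, 0.203] pointing down, gripper open.
Joint ranges: [-171.53, 171.53], [-51.25, 118.39], [17.06, 147.69], [-65.23, 245.23], [0, 150.52], [-178.68, 178.68]. Speed limits (degrees/s): [147.25, 147.25, 172.46, 180, 180, 180].

### API

Orientations are given as [roll, pitch, yaw] about the fixed x, y, z axes, in that order (R = Rz(yaw) Ry(pitch) Rx(roll)).
In Python, from rig import manip gives the robot as it stands. The module is installed in compiled form; this text tells all that it offers.
- The arm moves only by the shell command python3 -m handwheel 'ROWS'. ROWS is JSON, a list of rows, each a list of 5 numbers: the shift along the tool's x, y, z in cm, then the turn about the tool's z in rad, then the finger opening in cm, from 0 to 8.81. In form: [[x, y, z, roll, fingers], ...]. A call has 1 to 5 rows; each row is the pose to reach, as a shift and turn from the pose measured when the call began, along the tool's axes at that moment; what a row does not reach only later rows make up. A row lasts 1/12 s, in which the tool goes at most 41.7 mm and 7.16 degrees, less where a joint would pass 70% of its speed; a pose out of reach is approached as far as the arm can. A call with a gripper value outside its range is refused whole. The fingers move at their own pace and stop on an object; the grip force is fixed at half the most. Time passes only in rows, so rows that repeat a pose let the fingers close. It gives the time, the measured TCP pose, the force and the opening at its end, in the units of the state.
- manip.sense(): the state, without advancing time (a new reading comes with each control period).
- manip.grab_frame(name): name is "side" or "top"; returns the picture (384x512x3 uint8, red, green, blue); there is no depth.
- manip.camera_info(name): a dict with "vertical_fov" (degrees; the focal length in pixels is half the picture's height over the tangent of half this angle, whatever the lens; pixels are square), "cx", "cy" (the principal point, pixels), "R" (3x3) and "t" (3): a world point X has camera coordinates R X + t. Camera axes: x right, y down, z forward; pixel columns grow to the right and rows downward; lengths in m; the calibration is good to about 2 mm. A picture is of the moment at which its call begins. camera_info takes no time and is no camera call.
- manip.finish_job(): hands the job in, once; it reports no verdict.
The state is a dict: "time_s": time; "qpos": joint angles; "joint_velocities": joint speeds; "joint_torque": joint torques, N m; "eef_pos": TCP position; "tcp_rot": TCP orientation; "force": force on the tool from outside, world axes, zero at the start; "ft_torque": the same for the moment, N m; "finger_gap": opening from 0.0 (shut) to 1.0 (fully open).
Only numpy, scipy, OpenCV 4.12 (cv2) and the standard library are available. Lean on these libraries where they do the work, as an engineer would, in place of code of your own. Each camera call takes 0.05 s, during which the arm holds its last target.

### The job

First take the tape measure off the show-case's fixed glass, where it blocks the sliding window, and set it down in the wooden dice tray. Then slide the window fully open, stand the walker figure upright on the floor of the case under the window, lowering it all the way down rather than dropping it, and slide the window fully shut. Leave the other figures standing where they are.

Things in the scene. Friction and masses are not known exactly. Their poses are not given: they have to be found in the camera images.
- case: Fixed show-case, 195 (its x) x 350 (its y) x 102 mm high, clear long walls, dark wood ends, walls 8 mm. Origin: centre of its underside, z up; yaw varies. Inner floor 6 mm above the origin. A fixed clear pane (top 102 mm up) roofs its +y half, ending at y = 0; its -y half is the compartment under the sliding window: y -167 to 0 mm, x -85 to 85 mm between its top rails.
- door (a joint): Sliding window of the case, 195 x 175 mm, aluminium frame, clear pane, top face 112 mm above the case origin. Value in m: 0 = fully shut (covers the -y half), grows as it slides along the case's +y over the fixed pane to 0.160 = fully open (its edge then at case y = -15 mm). Starts up to 20 mm ajar. Friction about 1.5 N; stays where it is left.
- door_handle (a point): The window's pull: black upright rib on the middle of the window, 55 mm along the case's x, 12 mm thick along the case's y, rising 31 mm above the frame's top face. Point: on its centre line, 14 mm below its top, 129 mm above the case origin. Axes as the case.
- tray: Fixed wooden dice tray, open on top, 170 (x) x 150 (y) x 30 mm high, walls and floor 5 mm. Origin: centre of its underside; z up.
- tape_mid (a point): Black pocket tape measure standing on its edge on the fixed pane: 64 mm long (its x), 32 mm thick (its y), 59 mm high. Point: its centre, 30 mm above its underside. About 0.2 kg; any yaw.
- walker_mid (a point): The walker: two straight legs and a square box hull (38 x 38 mm, 34 mm high) with two short upright tubes on its roof, on a round black base 50 mm across; 91 mm tall. Point: centre of the hull, 66 mm above the underside of the base; x and y square to the hull's sides, z up. About 0.13 kg, any yaw; any two opposite hull sides can be gripped.
- trooper_mid (a point): Small trooper figure already in the compartment under the window: base 28 mm across, 59 mm tall. Point: on its axis, 30 mm above the underside of its base. Leave it standing where it is.
- bearer_mid (a point): Standing figure with a banner on a pole, base 50 mm across, 90 mm tall. Point: on its axis, 45 mm above its underside. Leave alone.
- skimmer_mid (a point): Long low hovering craft on a stem (hull 62 mm long, plus a thin 19 mm gun barrel at one end), base 50 mm across, 53 mm tall. Point: on its axis, 30 mm above its underside. Leave alone.
- rock_mid: Fixed sandstone-like column cluster between the figures: columns within 30 mm of its axis and up to 118 mm high, round foot 76 mm across. Origin: centre of its underside.
- rock_far: Fixed rock cluster: columns within 48 mm of its axis, up to 165 mm high. Origin: centre of its underside.
- rock_low: Fixed rock cluster: columns within 41 mm of its axis, up to 115 mm high. Origin: centre of its underside.
- rock_near: Fixed rock cluster: columns within 36 mm of its axis, up to 105 mm high. Origin: centre of its underside.
Things that resemble listed ones, but are neither listed nor needed, are in the scene too. What is shaped like the part that bears tape_mid but green or pink is not meant.

How it is judged:
By the outcome, as a careful person would: the job done as asked, in the order asked, and still so for the second after the job is handed in, with the robot touching nothing.
It also fails if it takes over 72 s, if anything falls off the work surface, if the arm or the gripper's body presses on something with over 40 N, if the wrist force passes 120 N, or if a joint passes its speed limit or range.

## Working session

There is one attempt and no reset: what is moved stays moved. The work goes in short steps, Python scripts to look and compute and a shell command to move; the robot and the scene stay as the last step left them, time stands still between calls to the robot, and variables do not carry over. Pictures are saved under pics/ and viewed, and the job is handed in when it is done.

```bash
mkdir -p pics
python3 - <<'E'
from rig import manip
import cv2
print(manip.sense(), manip.hold_point_z)
for n in("side","top"):
    print(n,manip.camera_info(n))
    im=manip.grab_frame(n); cv2.imwrite(f"pics/{n}0.png",im[:,:,::-1])
E
```

```text
{'time_s': 0.0, 'qpos': array([-7.92571674e+01,  1.04033323e+01,  9.21297459e+01,  5.34077043e-04,
        7.75680265e+01, -1.18177341e+01]), 'joint_velocities': array([-0.01932483,  0.02885205, -0.09601636, -0.036245  ,  0.06250385,
        0.02033128]), 'joint_torque': array([ 1.29105961e-04, -4.33855605e+01, -3.41853619e+01,  7.01297703e-02,
        3.84677493e-02, -1.37759512e-04]), 'eef_pos': array([ 0.22053346, -0.53038926,  0.20161219]), 'tcp_rot': array([-1.79978784e+02,  9.88549454e-02, -6.74395304e+01]), 'force': array([-0.3402402 , -0.07100048,  0.10070121]), 'ft_torque': array([0.01594931, 0.00400721, 0.01623827]), 'finger_gap': 1.0022412608513724} 0.0187
side {'vertical_fov': 43.650011682622626, 'cx': 256.3959294579685, 'cy': 188.22572132718943, 'R': array([[-0.88634839, -0.46300353,  0.00377648],
       [-0.33459581,  0.63485135, -0.69642616],
       [ 0.32005027, -0.6185398 , -0.71761852]]), 't': array([0.44309413, 0.21873025, 1.25456301])}
top {'vertical_fov': 46.69376946490708, 'cx': 257.1444349694946, 'cy': 204.64203765356788, 'R': array([[ 3.44809378e-02, -9.99405008e-01,  8.33086409e-04],
       [-9.72871453e-01, -3.37562736e-02, -2.28870377e-01],
       [ 2.28762323e-01,  7.08117924e-03, -9.73456551e-01]]), 't': array([0.01154117, 0.51241217, 1.53521024])}
```

View pics/side0.png

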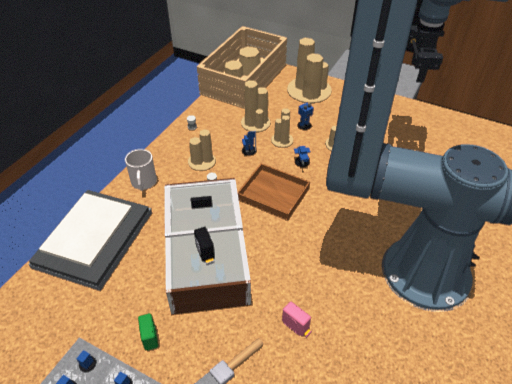

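View pics/top0.png

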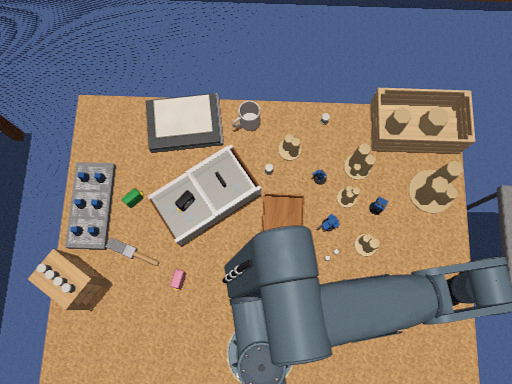

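```bash
cat > h.py <<'E'
import numpy as np, cv2
from rig import manip
def cam(n):
    i=manip.camera_info(n); return i,192/np.tan(np.radians(i["vertical_fov"]/2)),np.array(i["R"]),np.array(i["t"])
def ray(n,u,v):
    i,f,R,t=cam(n); d=R.T@np.array([(u-i["cx"])/f,(v-i["cy"])/f,1]); return -R.T@t,d
def onz(n,u,v,z):
    o,d=ray(n,u,v); return o+d*(z-o[2])/d[2]
def proj(n,X):
    i,f,R,t=cam(n); c=R@np.array(X)+t; return np.array([i["cx"]+f*c[0]/c[2],i["cy"]+f*c[1]/c[2]])
def tri(a,b):
    o1,d1=ray("side",*a);o2,d2=ray("top",*b)
    A=np.stack([d1,-d2],1);s=np.linalg.lstsq(A,o2-o1,rcond=None)[0]
    p,q=o1+s[0]*d1,o2+s[1]*d2; return (p+q)/2,np.linalg.norm(p-q)
E
python3 - <<'E'
import cv2
s=cv2.imread("pics/side0.png");t=cv2.imread("pics/top0.png")
def crop(im,x0,y0,x1,y1,k,n): cv2.imwrite("pics/"+n,cv2.resize(im[y0:y1,x0:x1],None,fx=k,fy=k,interpolation=cv2.INTER_CUBIC))
crop(s,220,80,345,180,6,"s_fig.png")
crop(t,260,90,400,260,5,"t_fig.png")
crop(s,155,160,315,315,5,"s_case.png")
crop(t,140,140,310,250,4.7,"t_case.png")
E
```

```text
(no output)
```

View pics/s_fig.png

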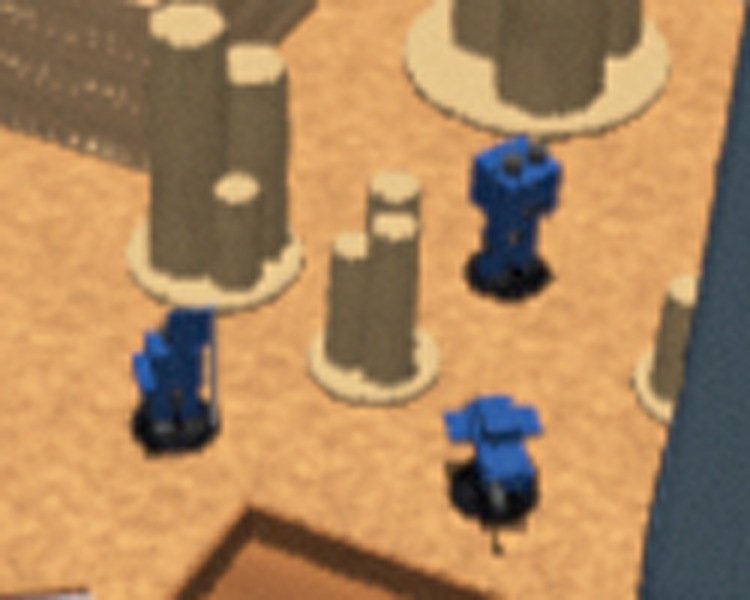

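View pics/t_fig.png

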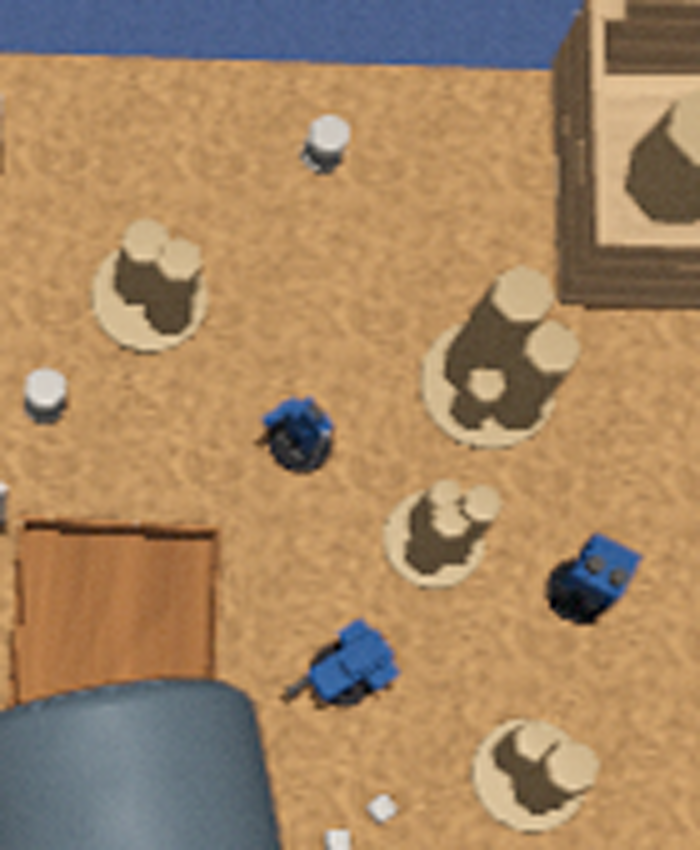

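View pics/s_case.png

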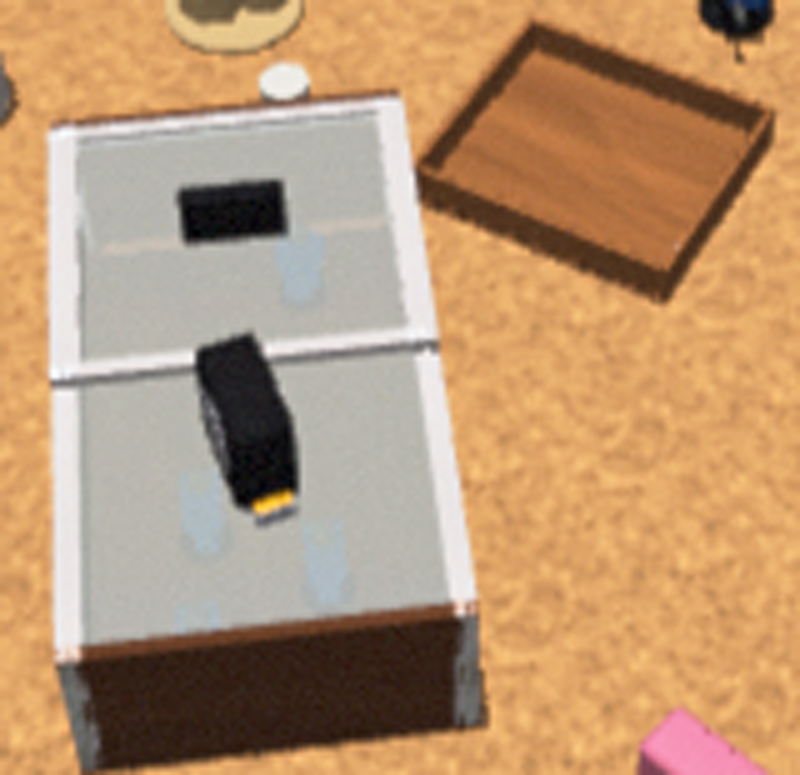

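View pics/t_case.png

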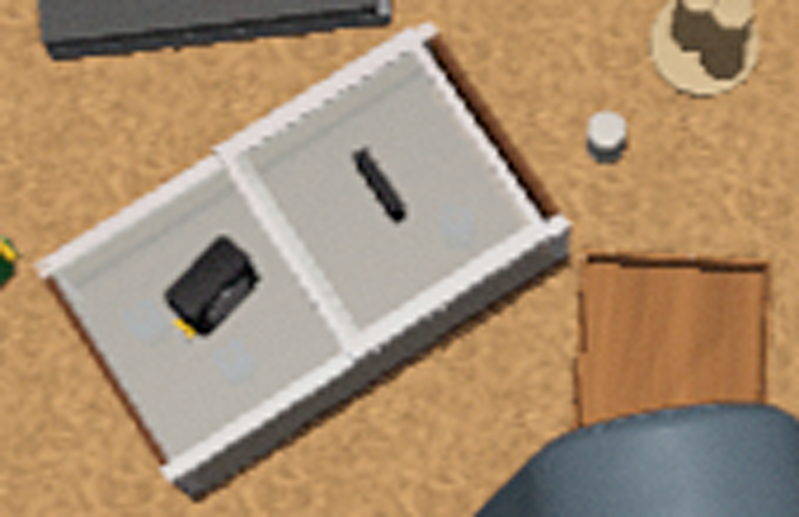

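```bash
python3 - <<'E'
from h import *
T=lambda x,y:(140+(x-.5)/4.7,140+(y-.5)/4.7); S=lambda x,y:(155+(x-.5)/5,160+(y-.5)/5)
for n,a,z in [("winfar",(428,28),.112),("winright",(563,222),.112),("fixL",(42,268),.102),("fixB",(170,478),.102),("winM1",(222,150),.112),("winM2",(352,354),.112)]:
    print(n,onz("top",*T(*a),z))
for n,a,z in [("A",(50,130),.112),("B",(400,97),.112),("C",(58,655),.102),("D",(475,605),.102),("M1",(50,383),.112),("M2",(437,346),.112)]:
    print("s",n,onz("side",*S(*a),z))
print("handle",onz("top",*T(359,152),.143),onz("top",*T(401,215),.133), onz("side",*S(180,189),.143),onz("side",*S(283,182),.143))
print("door-handle tri")
for a in [(200,348),(250,337),(297,462)]: print("tape s top",onz("side",*S(*a),.161))
print("trooper")
# masks
for n in("side","top"):
    im=cv2.cvtColor(cv2.imread(f"pics/{n}0.png"),cv2.COLOR_BGR2HSV)
    m=cv2.inRange(im,(105,150,30),(130,255,255))
    k,l,st,c=cv2.connectedComponentsWithStats(m)
    for i in range(1,k):
        if 25<st[i][4]<900: print(n,st[i],c[i])
E
python3 - <<'E'
import cv2
s=cv2.imread("pics/side0.png");t=cv2.imread("pics/top0.png")
def crop(im,x0,y0,x1,y1,k,n): cv2.imwrite("pics/"+n,cv2.resize(im[y0:y1,x0:x1],None,fx=k,fy=k,interpolation=cv2.INTER_CUBIC))
crop(s,285,90,330,140,12,"s_w.png")
crop(t,360,185,400,220,14,"t_w.png")
crop(t,165,180,205,220,14,"t_tape.png")
crop(s,185,220,225,270,11,"s_tape.png")
E
```

```text
winfar [0.71184817 0.12985934 0.112     ]
winright [0.56251845 0.02217685 0.112     ]
fixL [0.51632139 0.40879063 0.102     ]
fixB [0.36236438 0.30153666 0.102     ]
winM1 [0.60958992 0.27957175 0.112     ]
winM2 [0.45691658 0.17336953 0.112     ]
s A [0.70900005 0.14196565 0.112     ]
s B [0.55200595 0.03019044 0.112     ]
s C [0.51793005 0.40935318 0.102     ]
s D [0.36210583 0.29721907 0.102     ]
s M1 [0.60685429 0.28704429 0.112     ]
s M2 [0.44812659 0.17677176 0.112     ]
handle [0.60198812 0.17354498 0.143     ] [0.55789579 0.14111885 0.133     ] [0.60344775 0.16899244 0.143     ] [0.55889777 0.13990539 0.143     ]
door-handle tri
tape s top [0.52757001 0.26524138 0.161     ]
tape s top [0.5100554  0.24836332 0.161     ]
tape s top [0.45192549 0.30126845 0.161     ]
trooper
side [299 103  14  23 149] [304.5704698  113.44966443]
side [243 132  11  18 119] [248.3697479  140.17647059]
side [295 147  14  15 130] [302.34615385 152.98461538]
side [ 77 351  16  18 169] [ 84.52071006 359.33136095]
side [115 372  15  12 121] [121.76859504 378.8677686 ]
side [ 57 376  16   8  80] [ 64.15  380.525]
top [313 170  13  10  49] [319.46938776 174.16326531]
top [ 78 173  10   7  48] [ 82.25       175.70833333]
top [ 95 173   8   7  43] [ 98.44186047 176.25581395]
top [373 198  14  13  76] [379.57894737 203.75      ]
top [ 75 200   9   6  41] [ 78.65853659 202.31707317]
top [ 91 200   9   7  44] [ 95.38636364 203.09090909]
top [322 215  17  15 145] [330.08275862 222.32413793]
top [ 71 227   9   6  45] [ 74.82222222 229.53333333]
top [ 88 228   9   6  47] [ 92.17021277 230.31914894]
```

View pics/s_w.png

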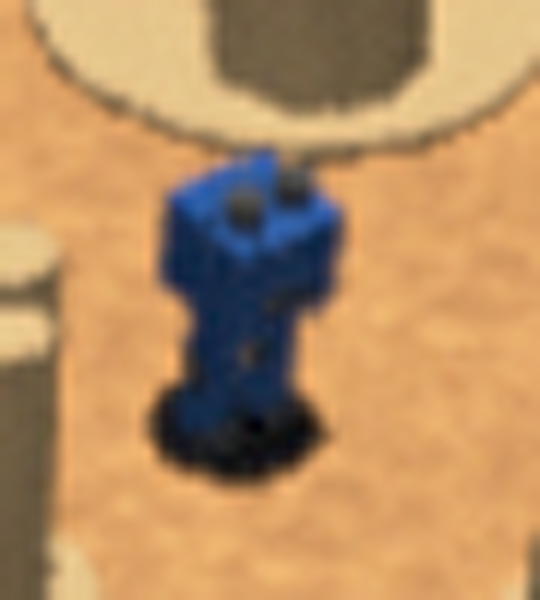

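View pics/t_w.png

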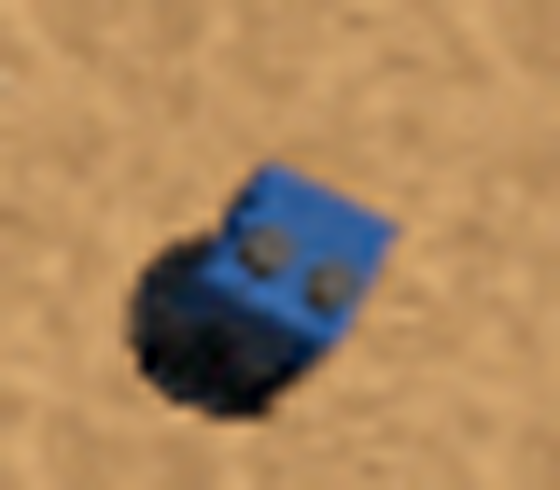

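View pics/t_tape.png

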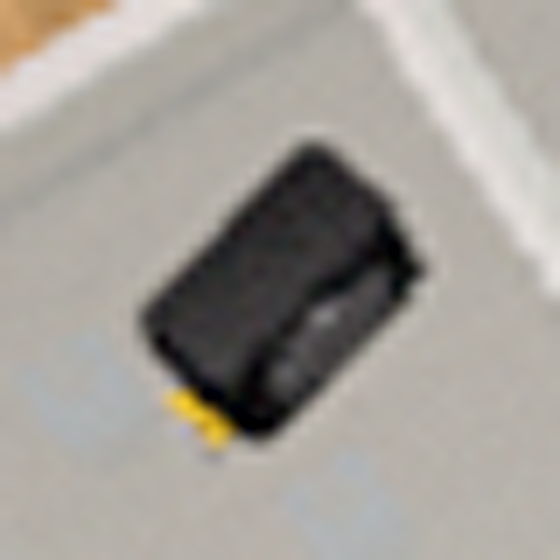

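View pics/s_tape.png

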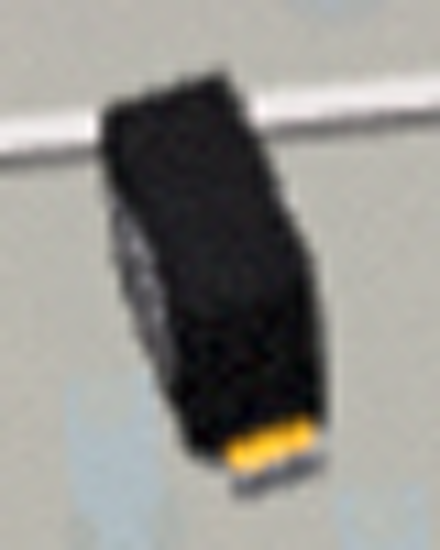

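Run:
```python
from h import *
def P(n,x0,y0,k,X,Y,z): return onz(n,x0+(X+.5)/k-.5,y0+(Y+.5)/k-.5,z)
an=lambda d:np.degrees(np.arctan2(d[1],d[0]))
a=P("top",165,180,14,315,143,.161);b=P("top",165,180,14,145,318,.161)
c=P("top",165,180,14,420,268,.102);d=P("top",165,180,14,265,440,.102)
print("tape",a,b,c,d,an(a-b),an(c-d),np.linalg.norm((a-b)),np.linalg.norm(c-d),(a+b+c+d)/4)
n=np.array([-(a-b)[1],(a-b)[0],0])/np.linalg.norm(a-b);print("thick",(c-b)@n)
A=[P("side",185,220,11,*p,.161) for p in[(105,118),(225,75),(305,240)]]
print("side",A,an(A[1]-A[0]))
B=[P("side",185,220,11,*p,.102) for p in[(195,450),(320,425)]]
print("side bottom end",B,an(B[1]-B[0]))
print("walker")
W=np.array([P("top",360,185,14,*p,.083) for p in[(270,160),(400,230),(340,345),(208,278)]])
print(W,W.mean(0),[an(W[(i+1)%4]-W[i]) for i in range(4)],[np.linalg.norm(W[(i+1)%4]-W[i]) for i in range(4)])
W=np.array([P("side",285,90,12,*p,.083) for p in[(168,205),(265,150),(342,210),(252,255)]])
print(W,W.mean(0),[an(W[(i+1)%4]-W[i]) for i in range(4)],[np.linalg.norm(W[(i+1)%4]-W[i]) for i in range(4)])
print("base",P("side",285,90,12,237,425,.004))
print("tray side", [onz("side",155+(x+.5)/5-.5,160+(y+.5)/5-.5,.03) for x,y in [(535,22),(775,115),(665,285),(420,172)]])
print("skim",onz("top",330,222,.04),onz("side",302,153,.04),"bear",onz("top",319.5,175,.05),onz("side",248.5,141,.05))
print("trooper",tri((155+300.5/5-.5,160+268/5-.5),(140+457/4.7-.5,140+222/4.7-.5)))
```

```text
tape [0.5312498  0.26687099 0.161     ] [0.48650622 0.30450698 0.161     ] [0.51551949 0.24850423 0.102     ] [0.47027146 0.28401114 0.102     ] -40.06882338200713 -38.121889260340694 0.058467555702456285 0.057516301304337034 [0.50088674 0.27597333 0.1315    ]
thick -0.02418127588198615
side [array([0.52799149, 0.26813853, 0.161     ]), array([0.51137883, 0.24578034, 0.161     ]), array([0.4723974 , 0.27645319, 0.161     ])] -126.61322967028664
side bottom end [array([0.4906988 , 0.29961571, 0.102     ]), array([0.46997399, 0.28117907, 0.102     ])] -138.34394709463922
walker
[[ 0.55273982 -0.40122701  0.083     ]
 [ 0.53559384 -0.43355695  0.083     ]
 [ 0.50523325 -0.41748486  0.083     ]
 [ 0.52142858 -0.38472892  0.083     ]] [ 0.52874887 -0.40924943  0.083     ] [np.float64(-117.9389564214603), np.float64(152.10443681826956), np.float64(63.6910813898358), np.float64(-27.785026388106477)] [np.float64(0.03659521413211241), np.float64(0.03435225718671659), np.float64(0.03654093463709627), np.float64(0.035391807127778806)]
[[ 0.5479014  -0.39813646  0.083     ]
 [ 0.53418728 -0.4349
[... 189 characters left out ...]
981591472), np.float64(65.70598025399332), np.float64(-18.875015629801684)] [np.float64(0.03924353066944088), np.float64(0.034427297747218165), np.float64(0.03403845324376973), np.float64(0.031877367039983805)]
base [ 0.52590975 -0.4109862   0.004     ]
tray side [array([ 0.55414364, -0.13865397,  0.03      ]), array([ 0.38926938, -0.13308018,  0.03      ]), array([0.39084816, 0.01983379, 0.03      ]), array([0.55497751, 0.0075444 , 0.03      ])]
skim [ 0.46125318 -0.23474207  0.04      ] [ 0.45950304 -0.23413518  0.04      ] bear [ 0.63336426 -0.19519827  0.05      ] [ 0.63129033 -0.19624558  0.05      ]
trooper (array([0.5804187 , 0.10611492, 0.03252281]), np.float64(0.005393623883071244))
```

```bash
cat >> h.py <<'E'
from scipy.spatial.transform import Rotation as Ro
def pose():
    s=manip.sense(); return np.array(s["eef_pos"]),Ro.from_euler("xyz",s["tcp_rot"],degrees=True)
def plan(*wps,start=None):
    """wps: (x,y,z,yaw); prints end row of each successive call, tool down"""
    s=manip.sense();p,R=pose() if start is None else (np.array(start[:3]),Ro.from_euler("xyz",[180,0,start[3]],degrees=True))
    print("t",round(s["time_s"],2),"at",p.round(4),R.as_euler("xyz",degrees=True).round(1),"F",np.round(s["force"],1),"gap",round(s["finger_gap"]*8.81,2),"q6",round(s["qpos"][5]))
    for w in wps:
        d=R.inv().apply(np.array(w[:3])-p)*100
        x=R.apply([1,0,0]);y0=np.degrees(np.arctan2(x[1],x[0]))
        dy=(w[3]-y0+180)%360-180
        print("  row",d.round(2),"roll",round(-np.radians(dy),3),"| min rows",round(max(np.linalg.norm(d)/4.17,abs(dy)/7.16),1))
        p=np.array(w[:3]);R=Ro.from_euler("xyz",[180,0,w[3]],degrees=True)
E
python3 - <<'E'
from h import *
plan((.27,-.34,.23,-40),(.33,-.15,.23,-10),(.39,.04,.23,20),(.45,.2,.23,45),(.5,.274,.2,51))
for n,u,v in [("rock_mid foot",348,197),("rock_far foot",432,192),("near foot",367,245),("low?",358,166),("b",289,148)]: print(n,onz("top",u,v,0))
print("side rock mid",onz("side",220+373/6,80+355/6,0), "far",onz("side",220+537/6,80+60/6,0))
E
```

```text
t 0.1 at [ 0.2206 -0.5305  0.2017] [-1.80e+02  1.00e-01 -6.74e+01] F [ 1.1  0.2 -0.4] gap 8.83 q6 -12
  row [-15.69 -11.87  -2.8 ] roll -0.479 | min rows 4.8
  row [ -7.62 -18.41  -0.  ] roll -0.524 | min rows 4.8
  row [  2.61 -19.75  -0.  ] roll -0.524 | min rows 4.8
  row [ 11.11 -12.98  -0.  ] roll -0.436 | min rows 4.1
  row [ 8.77 -1.7   3.  ] roll -0.105 | min rows 2.3
rock_mid foot [ 0.56677396 -0.30870869  0.        ]
rock_far foot [ 0.5970506  -0.62368168  0.        ]
near foot [ 0.38852408 -0.37572711  0.        ]
low? [ 0.68973663 -0.34818582  0.        ]
b [ 0.75305393 -0.08478155  0.        ]
side rock mid [ 0.56315133 -0.30989555  0.        ] far [ 0.5956709  -0.62094553  0.        ]
```

```bash
python3 -m handwheel '[[-3.1,-2.4,-0.6,-0.1,8.8],[-6.3,-4.7,-1.2,-0.2,8.8],[-9.4,-7.1,-1.8,-0.3,8.8],[-12.5,-9.5,-2.4,-0.4,8.8],[-15.7,-11.9,-2.8,-0.48,8.8]]'; python3 -m handwheel '[[-1.5,-3.7,0,-0.1,8.8],[-3,-7.4,0,-0.2,8.8],[-4.5,-11,0,-0.3,8.8],[-6.1,-14.7,0,-0.4,8.8],[-7.6,-18.4,0,-0.52,8.8]]'
python3 - <<'E'
from h import *
plan((.39,.04,.23,20),(.45,.2,.23,45),(.5,.274,.2,51))
E
```

```text
time_s: 0.52
eef_pos: [0.2703, -0.3381, 0.2299]
tcp_rot: [-179.9, 0.1, -39.7]
force: [0.6, -0.5, 1.0]
finger_gap: 0.999
time_s: 0.93
eef_pos: [0.3291, -0.1461, 0.2301]
tcp_rot: [-179.9, 0.0, -9.7]
force: [0.7, -0.9, -0.4]
finger_gap: 0.997
t 0.93 at [ 0.3291 -0.1461  0.2301] [-179.9    0.    -9.7] F [ 0.7 -0.9 -0.4] gap 8.79 q6 -33
  row [  2.88 -19.36   0.05] roll -0.518 | min rows 4.7
  row [ 11.11 -12.98  -0.  ] roll -0.436 | min rows 4.1
  row [ 8.77 -1.7   3.  ] roll -0.105 | min rows 2.3
```

```bash
python3 -m handwheel '[[0.6,-3.9,0,-0.1,8.8],[1.2,-7.8,0,-0.2,8.8],[1.7,-11.6,0,-0.3,8.8],[2.3,-15.5,0,-0.4,8.8],[2.9,-19.4,0,-0.52,8.8]]'; python3 -m handwheel '[[2.2,-2.6,0,-0.1,8.8],[4.4,-5.2,0,-0.2,8.8],[6.7,-7.8,0,-0.3,8.8],[8.9,-10.4,0,-0.4,8.8],[11.1,-13,0,-0.44,8.8]]'
python3 - <<'E'
from h import *
plan((.5,.275,.2,51),(.5,.275,.113,51))
im=manip.grab_frame("side");cv2.imwrite("pics/side1.png",im[:,:,::-1]);
im=manip.grab_frame("top");cv2.imwrite("pics/top1.png",im[:,:,::-1]);
E
```

```text
time_s: 1.35
eef_pos: [0.3902, 0.0424, 0.2305]
tcp_rot: [-179.9, -0.1, 20.4]
force: [1.9, 0.3, 1.1]
finger_gap: 1.0
time_s: 1.77
eef_pos: [0.4488, 0.205, 0.2304]
tcp_rot: [-179.9, -0.1, 46.0]
force: [0.7, -1.8, -0.7]
finger_gap: 0.999
t 1.77 at [0.4488 0.205  0.2304] [-1.799e+02 -1.000e-01  4.600e+01] F [ 0.7 -1.8 -0.7] gap 8.8 q6 -35
  row [ 8.59 -1.18  3.05] roll -0.088 | min rows 2.2
  row [ 0.  -0.   8.7] roll -0.0 | min rows 2.1
```

View pics/side1.png

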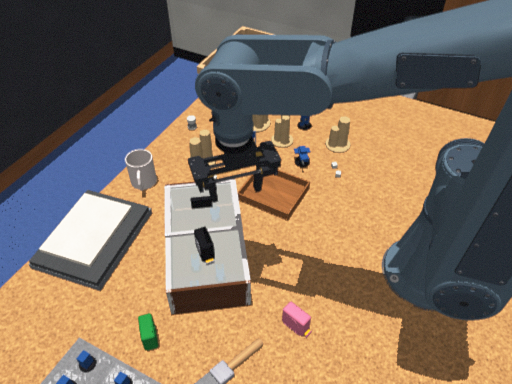

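View pics/top1.png

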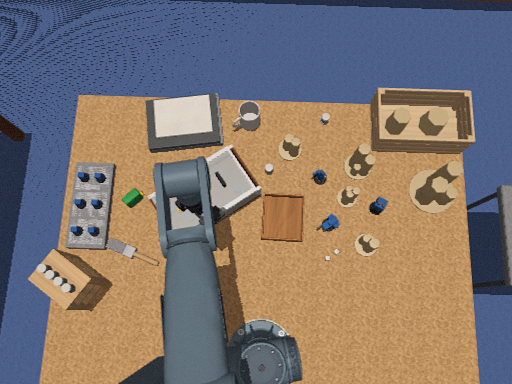

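```bash
python3 -m handwheel '[[3,-0.4,0.3,-0.05,8.8],[6,-0.8,1.5,-0.09,8.8],[8.6,-1.2,3,-0.09,8.8],[8.6,-1.2,7,-0.09,8.8],[8.6,-1.2,9,-0.09,8.8]]'
python3 - <<'E'
from h import *
plan((.5,.275,.113,51))
im=manip.grab_frame("side")
cv2.imwrite("pics/side2.png",cv2.resize(im[150:320,140:320,::-1],None,fx=3.3,fy=3.3))
E
```

```text
time_s: 2.28
eef_pos: [0.4991, 0.2766, 0.1367]
tcp_rot: [-179.8, 0.1, 51.1]
force: [-0.2, -0.7, -2.0]
finger_gap: 1.001
t 2.28 at [0.4991 0.2766 0.1367] [-1.798e+02  1.000e-01  5.110e+01] F [-0.2 -0.7 -2. ] gap 8.82 q6 -34
  row [-0.07  0.18  2.37] roll 0.002 | min rows 0.6
```

View pics/side2.png

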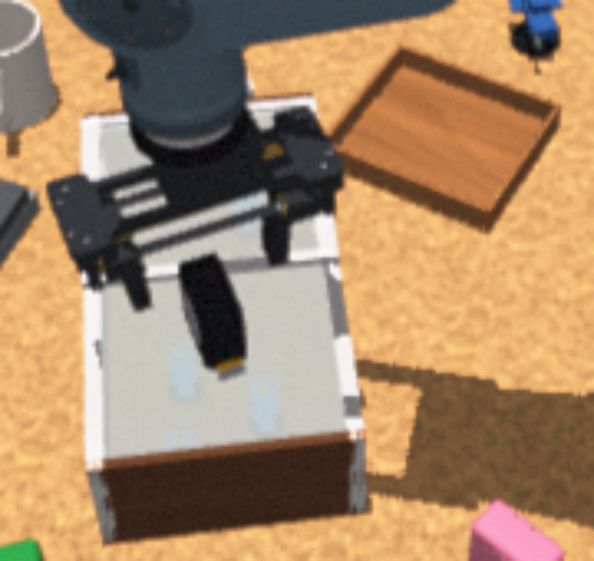

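Run:
```python
from h import *
for X in [(.4991,.2766,.1367),(.5,.275,.132),(.5,.275,.161),(.5,.275,.102)]:
    p=proj("side",X); print(X,p,((p-[140,150])*3.3).round())
p=np.array([.4991,.2766,.1367]);u=np.array([np.cos(np.radians(51)),np.sin(np.radians(51)),0])
for s in(-.053,.053,-.062,.062): print(((proj("side",p+s*u)-[140,150])*3.3).round())
```

```text
(0.4991, 0.2766, 0.1367) [203.29451301 243.54569176] [209. 309.]
(0.5, 0.275, 0.132) [203.47816478 244.1376736 ] [209. 311.]
(0.5, 0.275, 0.161) [202.54919582 236.59165084] [206. 286.]
(0.5, 0.275, 0.102) [204.40442916 251.66172705] [213. 335.]
[277. 286.]
[139. 332.]
[289. 282.]
[126. 336.]
```

Run:
```python
from h import *
im=manip.grab_frame("side")
cv2.imwrite("pics/side3.png",cv2.resize(im[195:275,155:245,::-1],None,fx=7,fy=7,interpolation=cv2.INTER_CUBIC))
im=manip.grab_frame("top")
cv2.imwrite("pics/top3.png",cv2.resize(im[150:240,150:250,::-1],None,fx=6,fy=6,interpolation=cv2.INTER_CUBIC))
```

```text
(no output)
```

View pics/side3.png

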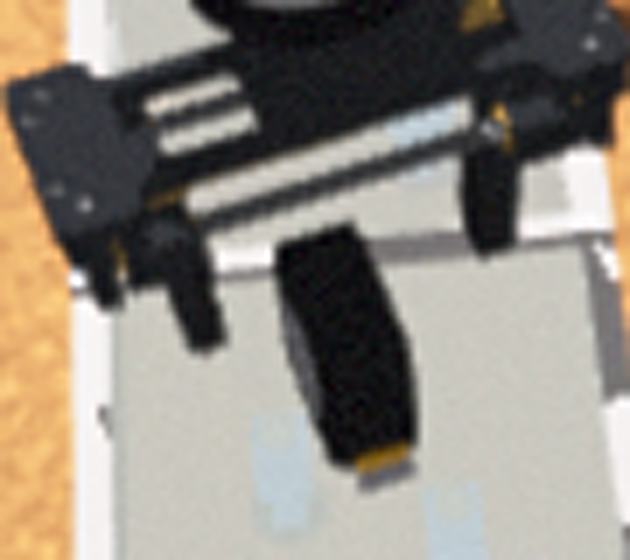

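View pics/top3.png

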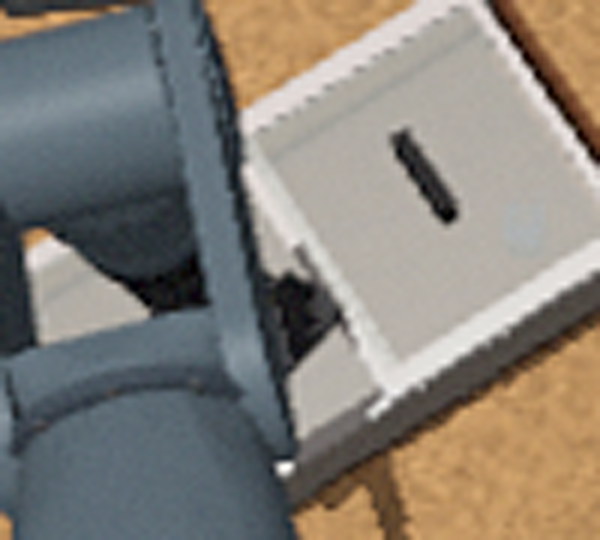

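```bash
python3 -m handwheel '[[0,0.1,1.2,0,8.8],[0,0.1,2.3,0,8.8],[0,0.1,2.3,0,8.8]]'
python3 - <<'E'
from h import *
plan((.5,.275,.113,51))
im=manip.grab_frame("side")
cv2.imwrite("pics/side4.png",cv2.resize(im[195:275,155:245,::-1],None,fx=7,fy=7,interpolation=cv2.INTER_CUBIC))
E
```

```text
time_s: 2.68
eef_pos: [0.4985, 0.2744, 0.1141]
tcp_rot: [-179.7, 0.2, 51.0]
force: [-0.7, -0.3, -1.0]
finger_gap: 1.0
t 2.68 at [0.4985 0.2744 0.1141] [-179.7    0.2   51. ] F [-0.7 -0.3 -1. ] gap 8.81 q6 -34
  row [0.14 0.08 0.11] roll 0.0 | min rows 0.0
```

View pics/side4.png

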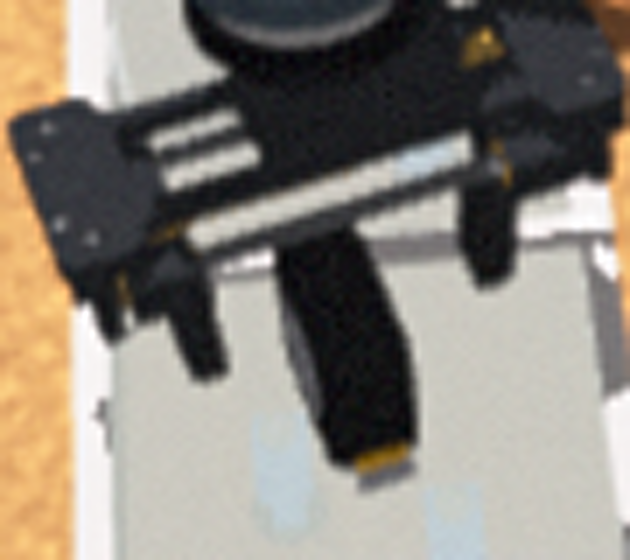

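```bash
python3 -m handwheel '[[0.1,0.1,0.1,0,4.6],[0.1,0.1,0.1,0,4.6],[0.1,0.1,0.1,0,4.6],[0.1,0.1,0.1,0,4.6]]'
python3 - <<'E'
from h import *
plan((.5,.275,.113,51))
im=manip.grab_frame("side")
cv2.imwrite("pics/side5.png",cv2.resize(im[195:275,155:245,::-1],None,fx=7,fy=7,interpolation=cv2.INTER_CUBIC))
E
```

```text
time_s: 3.07
eef_pos: [0.5006, 0.2749, 0.1144]
tcp_rot: [-179.7, 0.2, 51.0]
force: [0.2, 0.7, 0.8]
finger_gap: 0.72
t 3.07 at [0.5006 0.2749 0.1144] [-179.7    0.2   51. ] F [0.2 0.7 0.8] gap 6.35 q6 -34
  row [-0.03 -0.05  0.14] roll 0.0 | min rows 0.0
```

View pics/side5.png

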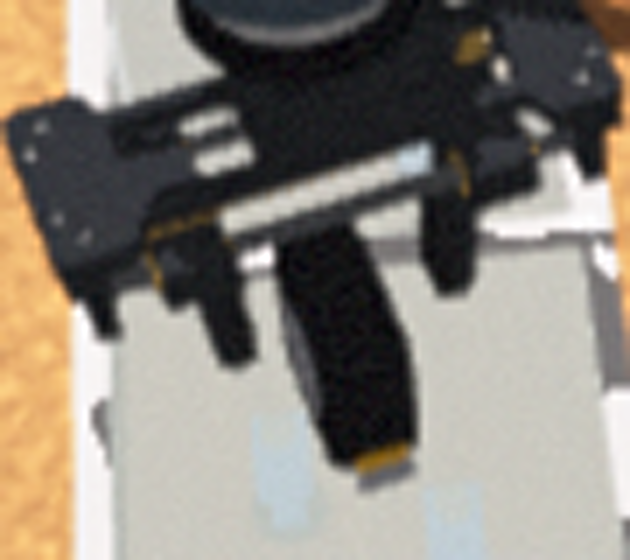

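Run:
```python
from h import *
im=manip.grab_frame("top"); 
print(proj("top",(0,0,0)),proj("side",(0,0,0)))
p,R=pose()
for s in(-.0445,.0445): print(proj("side",p+R.apply([s,0,0])),proj("top",p+R.apply([s,0,0])))
for y in (-.0375,.0375):
  for s in(-.0935,.0935): 
    X=p+R.apply([s,y,-.0637]); print("body",X,proj("side",X),proj("top",X))
cv2.imwrite("pics/top5.png",cv2.resize(im[150:240,150:250,::-1],None,fx=6,fy=6,interpolation=cv2.INTER_CUBIC))
s=cv2.imread("pics/side0.png");
cv2.imwrite("pics/base.png",cv2.resize(s[220:320,360:512],None,fx=5,fy=5))
t=cv2.imread("pics/top1.png");
cv2.imwrite("pics/baset.png",cv2.resize(t[300:384,200:330],None,fx=5,fy=5))
```

```text
[260.4884118  353.10997858] [425.72295823 271.81280039]
[221.12874836 242.73576348] [195.58047399 210.02610216]
[186.34007325 254.48101003] [176.79532858 193.6662499 ]
body [0.41275999 0.22577682 0.17839464] [244.99212038 230.94954861] [196.19454441 223.68476689]
body [0.5303877  0.37114675 0.17784326] [167.35710775 256.97914588] [155.0888692  187.63464759]
body [0.47106233 0.17859944 0.17803147] [233.20661941 208.97580108] [211.61402834 206.86595403]
body [0.58869005 0.32396937 0.17748009] [158.37192979 232.86058893] [170.58169781 171.45637537]
```

View pics/top5.png

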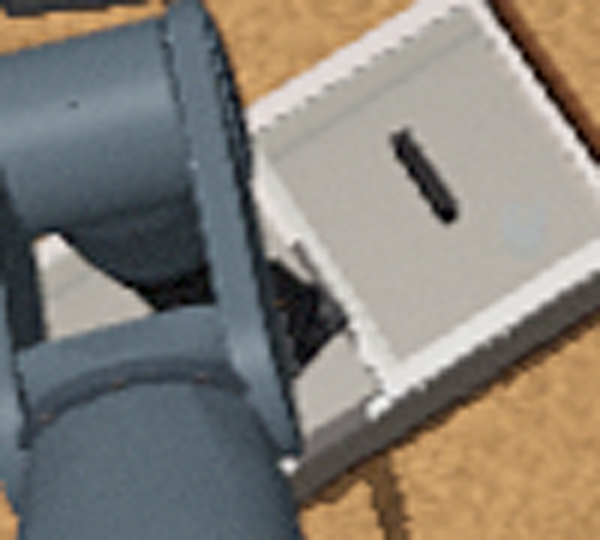

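View pics/base.png

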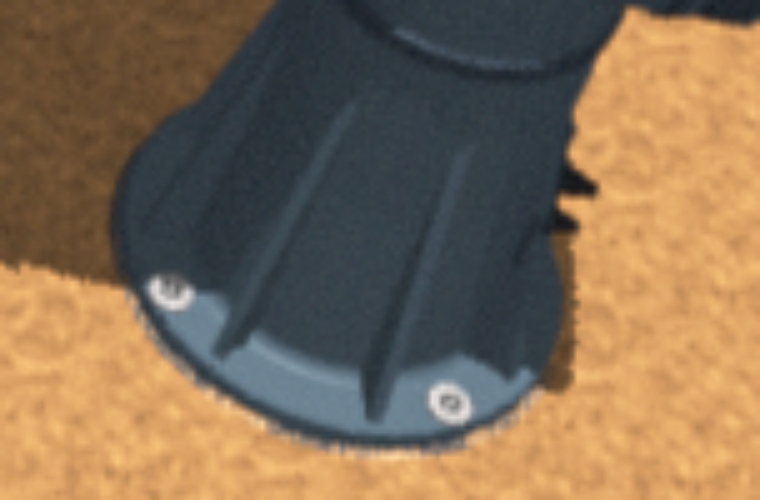

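View pics/baset.png

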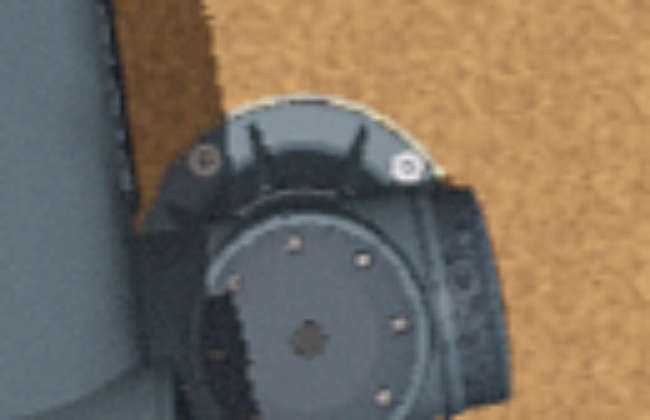

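```bash
python3 -m handwheel '[[0,0,0,0,3.6],[0,0,0,0,3.6],[0,0,0,0,3.6],[0,0,0,0,3.6],[0,0,0,0,3.6]]'
python3 - <<'E'
from h import *
plan((.5,.275,.113,51))
im=manip.grab_frame("side")
cv2.imwrite("pics/side6.png",cv2.resize(im[205:270,170:235,::-1],None,fx=9,fy=9,interpolation=cv2.INTER_CUBIC))
E
```

```text
time_s: 3.58
eef_pos: [0.5003, 0.2749, 0.1142]
tcp_rot: [-179.7, 0.2, 51.0]
force: [-0.2, -0.0, 0.6]
finger_gap: 0.412
t 3.58 at [0.5003 0.2749 0.1142] [-179.7    0.2   51. ] F [-0.2 -0.   0.6] gap 3.63 q6 -34
  row [-0.01 -0.03  0.12] roll 0.0 | min rows 0.0
```

View pics/side6.png

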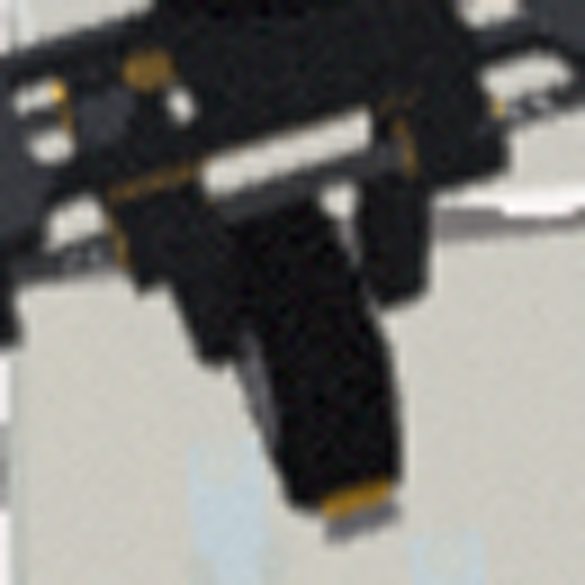

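```bash
python3 -m handwheel '[[0,0,0.5,0,3.7],[0,0,1.0,0,3.7],[0,0,1.0,0,3.7]]'; python3 -m handwheel '[[0,0,0.1,0,3.7],[0,0,0.2,0,3.7]]'
```

```text
time_s: 3.88
eef_pos: [0.4993, 0.2746, 0.1027]
tcp_rot: [-179.6, 0.3, 51.0]
force: [-0.6, -0.4, 0.5]
finger_gap: 0.418
time_s: 4.05
eef_pos: [0.499, 0.2745, 0.1002]
tcp_rot: [-179.6, 0.3, 51.0]
force: [-0.1, 0.9, -1.5]
finger_gap: 0.424
```

```bash
python3 -m handwheel '[[0,0,0.1,0,3.7],[0,0,0.2,0,3.7]]';python3 -m handwheel '[[0,0,0.1,0,3.7],[0,0,0.2,0,3.7]]'
python3 - <<'E'
from h import *
plan((.5,.275,.113,51))
im=manip.grab_frame("side")
cv2.imwrite("pics/side7.png",cv2.resize(im[205:270,170:235,::-1],None,fx=9,fy=9,interpolation=cv2.INTER_CUBIC))
E
```

```text
time_s: 4.22
eef_pos: [0.499, 0.2745, 0.098]
tcp_rot: [-179.6, 0.3, 51.0]
force: [-0.5, 0.4, 0.3]
finger_gap: 0.423
time_s: 4.38
eef_pos: [0.499, 0.2745, 0.096]
tcp_rot: [-179.6, 0.3, 51.0]
force: [0.3, -0.0, -0.5]
finger_gap: 0.42
t 4.38 at [0.499  0.2745 0.096 ] [-179.6    0.3   51. ] F [ 0.3 -0.  -0.5] gap 3.7 q6 -34
  row [ 0.09  0.04 -1.7 ] roll 0.0 | min rows 0.4
```

View pics/side7.png

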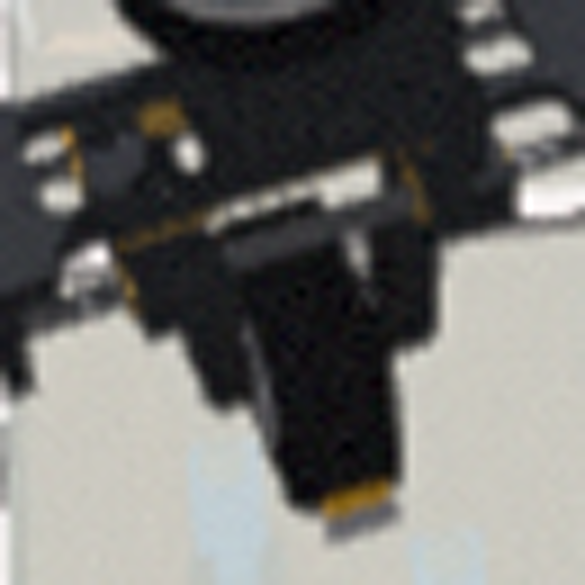

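```bash
for i in 1; do python3 -m handwheel '[[0,0,0.2,0,3.7],[0,0,0.4,0,3.7]]';python3 -m handwheel '[[0,0,0.2,0,3.7],[0,0,0.4,0,3.7]]'; python3 -m handwheel '[[0,0,0.2,0,3.7],[0,0,0.3,0,3.7]]'; done
```

```text
time_s: 4.6
eef_pos: [0.4989, 0.2745, 0.0917]
tcp_rot: [-179.6, 0.3, 51.0]
force: [-0.2, 0.6, 0.7]
finger_gap: 0.421
time_s: 4.77
eef_pos: [0.4988, 0.2745, 0.0875]
tcp_rot: [-179.6, 0.3, 51.0]
force: [-0.4, -0.1, -0.5]
finger_gap: 0.421
time_s: 4.93
eef_pos: [0.4986, 0.2744, 0.084]
tcp_rot: [-179.6, 0.3, 51.0]
force: [-0.2, -0.0, 0.2]
finger_gap: 0.422
```

```bash
for i in 1; do python3 -m handwheel '[[0,0,0.2,0,3.7]]';python3 -m handwheel '[[0,0,0.2,0,3.7]]'; done
python3 - <<'E'
from h import *
plan((.5,.275,.113,51))
im=manip.grab_frame("side")
cv2.imwrite("pics/side8.png",cv2.resize(im[205:270,170:235,::-1],None,fx=9,fy=9,interpolation=cv2.INTER_CUBIC))
E
```

```text
time_s: 5.02
eef_pos: [0.4987, 0.2744, 0.082]
tcp_rot: [-179.6, 0.3, 51.0]
force: [0.3, 0.3, 0.4]
finger_gap: 0.421
time_s: 5.1
eef_pos: [0.4987, 0.2744, 0.0798]
tcp_rot: [-179.6, 0.3, 51.0]
force: [0.3, -0.4, -0.5]
finger_gap: 0.421
t 5.1 at [0.4987 0.2744 0.0798] [-179.6    0.3   51. ] F [ 0.3 -0.4 -0.5] gap 3.71 q6 -34
  row [ 0.11  0.05 -3.33] roll 0.0 | min rows 0.8
```

View pics/side8.png

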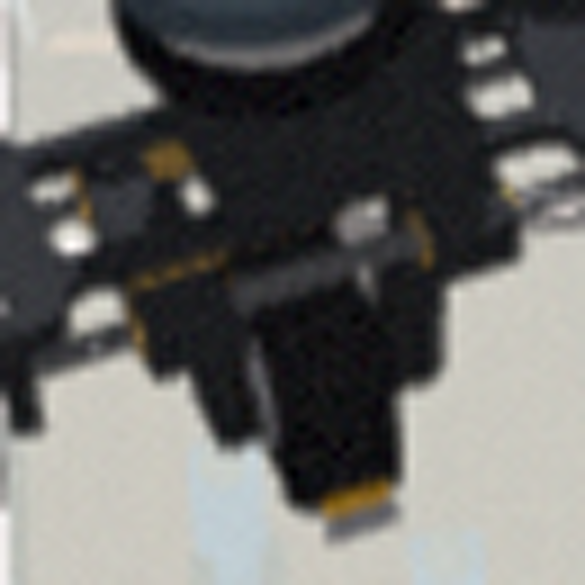

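```bash
python3 -m handwheel '[[0.1,0.05,-0.5,0,3.7],[0.1,0.05,-0.8,0,3.7],[0.1,0.05,-0.8,0,2.5],[0.1,0.05,-0.8,0,2.5],[0.1,0.05,-0.8,0,2.5]]';python3 -m handwheel '[[0,0,0,0,2.5],[0,0,0,0,2.5],[0,0,0,0,2.5]]'; python3 -m handwheel '[[0,0,-0.7,0,2.5],[0,0,-1.5,0,2.5],[0,0,-2.5,0,2.5],[0,0,-4,0,2.5],[0,0,-5,0,2.5]]'
python3 - <<'E'
from h import *
plan((.5,.275,.113,51))
im=manip.grab_frame("side")
cv2.imwrite("pics/side9.png",cv2.resize(im[180:290,150:280,::-1],None,fx=6,fy=6,interpolation=cv2.INTER_CUBIC))
E
```

```text
time_s: 5.57
eef_pos: [0.5003, 0.2751, 0.0885]
tcp_rot: [-179.7, 0.3, 51.0]
force: [-0.3, -1.1, 6.1]
finger_gap: 0.362
time_s: 5.82
eef_pos: [0.5003, 0.275, 0.0885]
tcp_rot: [-179.7, 0.3, 51.0]
force: [-0.7, -0.1, 2.7]
finger_gap: 0.361
time_s: 6.23
eef_pos: [0.5013, 0.2753, 0.1405]
tcp_rot: [-179.7, 0.2, 51.0]
force: [-0.5, -0.2, -2.0]
finger_gap: 0.364
t 6.23 at [0.5013 0.2753 0.1405] [-179.7    0.2   51. ] F [-0.5 -0.2 -2. ] gap 3.21 q6 -34
  row [-0.09 -0.07  2.75] roll 0.0 | min rows 0.7
```

View pics/side9.png

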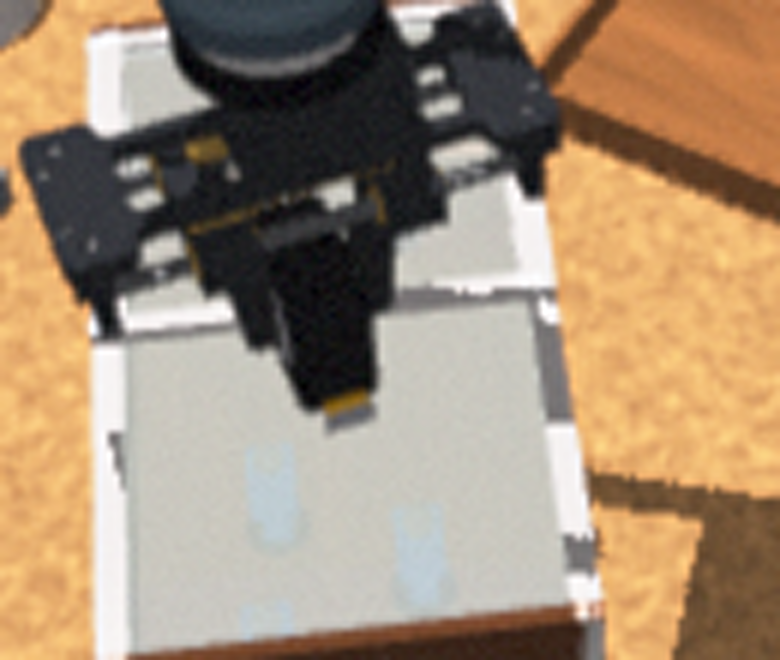

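Run:
```python
from h import *
plan((.49,.107,.17,25),(.472,-.058,.1,-2),(.472,-.058,.0,-2))
```

```text
t 6.28 at [0.5026 0.2757 0.1426] [-179.8    0.    51. ] F [ 0.6  0.5 -0.1] gap 3.18 q6 -34
  row [-13.91   9.62  -2.77] roll 0.454 | min rows 4.1
  row [-8.6  14.19  7.  ] roll 0.471 | min rows 4.3
  row [-0. -0. 10.] roll -0.0 | min rows 2.4
```

```bash
python3 -m handwheel '[[-1.5,1.2,-1.5,0.05,2.5],[-4.5,3.2,-2.8,0.16,2.5],[-7.7,5.4,-2.8,0.27,2.5],[-10.9,7.6,-2.8,0.37,2.5],[-13.9,9.6,-2.8,0.45,2.5]]'; python3 -m handwheel '[[-1.8,2.9,0,0.1,2.5],[-3.5,5.8,0,0.2,2.5],[-5.2,8.6,1,0.3,2.5],[-7,11.5,3,0.4,2.5],[-8.6,14.2,5,0.47,2.5]]'
python3 - <<'E'
from h import *
plan((.472,-.060,.03,-2))
for n in("side","top"):
    im=manip.grab_frame(n);cv2.imwrite(f"pics/{n}10.png",im[:,:,::-1])
E
```

```text
time_s: 6.7
eef_pos: [0.4897, 0.1056, 0.171]
tcp_rot: [-179.9, 0.0, 25.0]
force: [-0.0, -0.5, -2.2]
finger_gap: 0.362
time_s: 7.12
eef_pos: [0.4722, -0.0615, 0.1215]
tcp_rot: [180.0, -0.1, -2.2]
force: [0.9, -0.2, -2.9]
finger_gap: 0.36
t 7.12 at [ 0.4722 -0.0615  0.1215] [ 1.8e+02 -1.0e-01 -2.2e+00] F [ 0.9 -0.2 -2.9] gap 3.17 q6 -20
  row [-0.04 -0.15  9.15] roll -0.004 | min rows 2.2
```

View pics/side10.png

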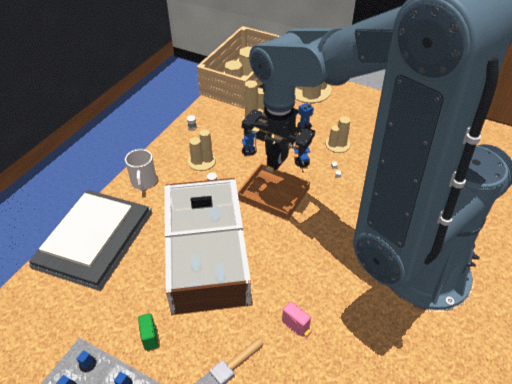

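View pics/top10.png

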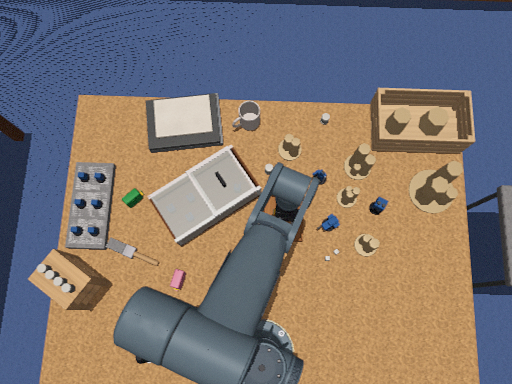

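```bash
python3 -m handwheel '[[0,-0.1,3,0,2.5],[0,-0.1,6,0,2.5],[0,-0.1,8.5,0,2.5],[0,-0.1,9,0,2.5],[0,-0.1,9,0,2.5]]'
python3 - <<'E'
from h import *
plan((.472,-.060,.03,-2))
im=manip.grab_frame("side");k=7
p,R=pose()
cv2.imwrite("pics/side11.png",cv2.resize(im[130:230,220:330,::-1],None,fx=k,fy=k,interpolation=cv2.INTER_CUBIC))
for z in(0,.0135,.0725):
    q=proj("side",p+[0,0,z]);print(z,q,(q-[220,130])*k)
E
```

```text
time_s: 7.63
eef_pos: [0.4676, -0.0602, 0.0272]
tcp_rot: [-179.8, 0.5, -2.3]
force: [-0.7, 0.1, -1.8]
finger_gap: 0.361
t 7.63 at [ 0.4676 -0.0602  0.0272] [-179.8    0.5   -2.3] F [-0.7  0.1 -1.8] gap 3.18 q6 -20
  row [ 0.43 -0.04 -0.28] roll -0.005 | min rows 0.1
0 [275.1473606  189.28415717] [386.0315242  414.98910021]
0.0135 [275.29332549 186.0991845 ] [387.05327845 392.6942915 ]
0.0725 [275.9554778  171.65093636] [391.68834459 291.5565545 ]
```

View pics/side11.png

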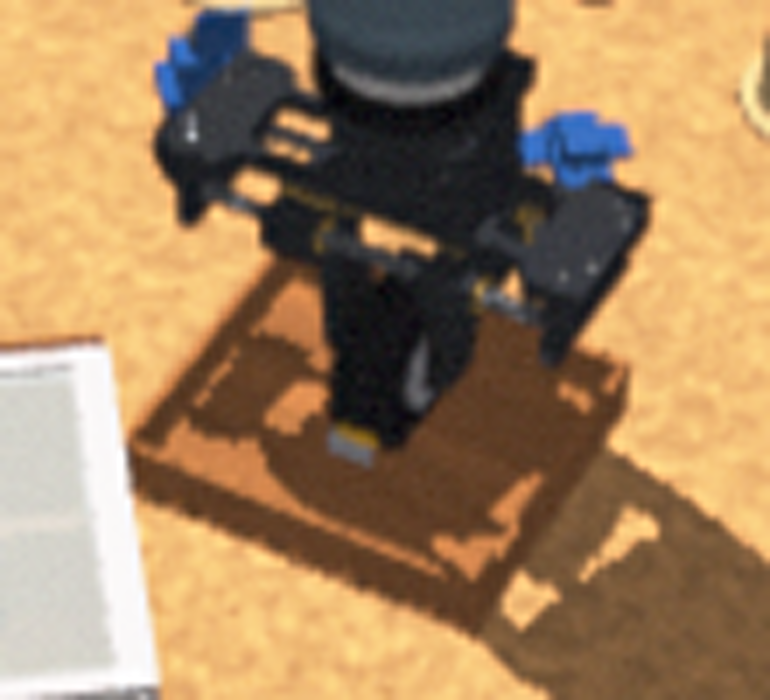

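```bash
python3 -m handwheel '[[0.3,0,1.2,0,2.5],[0.3,0,2.4,0,2.5],[0.3,0,3,0,2.5],[0.3,0,3,0,2.5]]'; python3 -m handwheel '[[0,0,0.3,0,2.5]]';python3 -m handwheel '[[0,0,0.3,0,2.5]]'
```

```text
time_s: 8.02
eef_pos: [0.4723, -0.0607, -0.0007]
tcp_rot: [-179.9, 0.3, -2.2]
force: [0.3, 0.9, -2.1]
finger_gap: 0.359
time_s: 8.1
eef_pos: [0.4735, -0.061, -0.0023]
tcp_rot: [-179.9, 0.2, -2.2]
force: [0.7, 0.3, -1.8]
finger_gap: 0.36
time_s: 8.18
eef_pos: [0.4744, -0.0612, -0.0043]
tcp_rot: [-180.0, 0.1, -2.2]
force: [-0.6, -1.4, -1.7]
finger_gap: 0.361
```

```bash
python3 -m handwheel '[[-0.1,0,0.3,0,2.5]]';python3 -m handwheel '[[0,0,0.3,0,2.5]]';python3 -m handwheel '[[0,0,0.2,0,2.5]]'
```

```text
time_s: 8.27
eef_pos: [0.4745, -0.0615, -0.0064]
tcp_rot: [180.0, -0.0, -2.2]
force: [0.4, -0.7, -1.7]
finger_gap: 0.36
time_s: 8.35
eef_pos: [0.475, -0.0617, -0.0088]
tcp_rot: [179.9, -0.1, -2.2]
force: [-13.7, 4.7, 40.4]
finger_gap: 0.362
time_s: 8.43
eef_pos: [0.4749, -0.0617, -0.0089]
tcp_rot: [180.0, 0.0, -2.2]
force: [-17.6, 3.9, 42.9]
finger_gap: 0.358
```

```bash
python3 -m handwheel '[[0,0,-0.15,0,3.2],[0,0,-0.15,0,5],[0,0,-0.15,0,5],[0,0,-0.15,0,5.2],[0,0,-0.15,0,5.2]]';python3 -m handwheel '[[0,0,-2,0,5.2],[0,0,-5,0,5.2],[0,0,-9,0,5.2],[0,0,-13,0,5.2],[0,0,-16,0,5.2]]'
python3 - <<'E'
from h import *
plan((.472,-.060,.03,-2))
for n in("side","top"):
    im=manip.grab_frame(n);cv2.imwrite(f"pics/{n}12.png",im[:,:,::-1])
im=manip.grab_frame("side")
cv2.imwrite("pics/side12c.png",cv2.resize(im[100:320,150:330,::-1],None,fx=3,fy=3,interpolation=cv2.INTER_CUBIC)[:600])
E
```

```text
time_s: 8.85
eef_pos: [0.4749, -0.0617, -0.0075]
tcp_rot: [180.0, 0.0, -2.2]
force: [-0.3, -0.3, -0.4]
finger_gap: 0.59
time_s: 9.27
eef_pos: [0.4756, -0.0618, 0.1554]
tcp_rot: [179.9, -0.1, -2.2]
force: [1.6, -0.2, 0.7]
finger_gap: 0.588
t 9.27 at [ 0.4756 -0.0618  0.1554] [ 1.799e+02 -1.000e-01 -2.200e+00] F [ 1.6 -0.2  0.7] gap 5.18 q6 -19
  row [-0.39 -0.19 12.54] roll -0.003 | min rows 3.0
```

View pics/side12c.png

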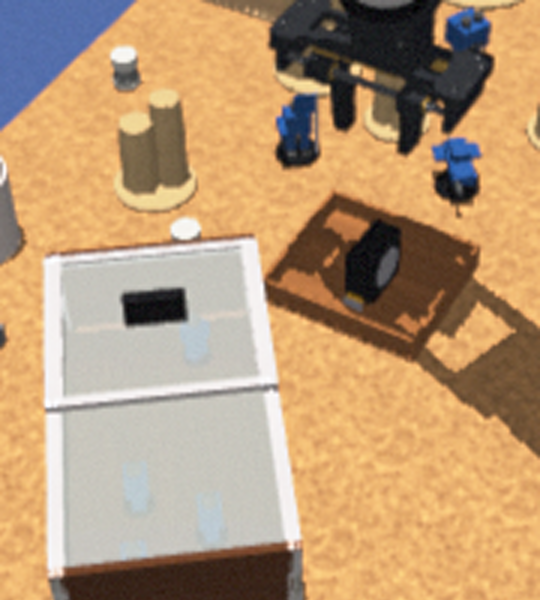

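Run:
```python
from h import *
s=cv2.imread("pics/side12.png");t=cv2.imread("pics/top12.png")
for dz in(0,.015,.02,.025,.03):
    print(dz,[proj("side",np.array([.4756+sx*.035,-.0618-sx*.0014,.1554+dz])).round(1) for sx in(1,-1)])
cv2.imwrite("pics/c1.png",cv2.resize(s[185:225,175:235],None,fx=12,fy=12,interpolation=cv2.INTER_CUBIC))
cv2.imwrite("pics/c2.png",cv2.resize(t[150:240,145:265],None,fx=6.5,fy=6.5,interpolation=cv2.INTER_CUBIC))
cv2.imwrite("pics/c3.png",cv2.resize(s[100:160,235:325],None,fx=8,fy=8,interpolation=cv2.INTER_CUBIC))
```

```text
0 [array([263.7, 152.4]), array([285.8, 160.9])]
0.015 [array([263.7, 148.4]), array([286.1, 156.9])]
0.02 [array([263.8, 147. ]), array([286.2, 155.5])]
0.025 [array([263.8, 145.7]), array([286.3, 154.1])]
0.03 [array([263.8, 144.3]), array([286.4, 152.8])]
```

View pics/c1.png

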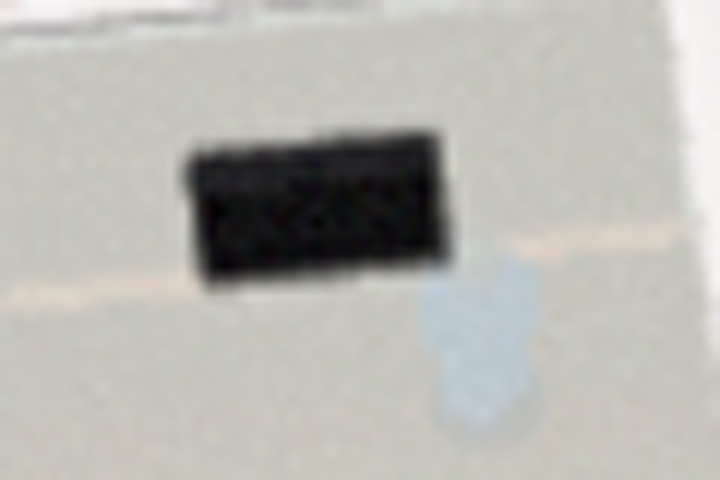

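View pics/c2.png

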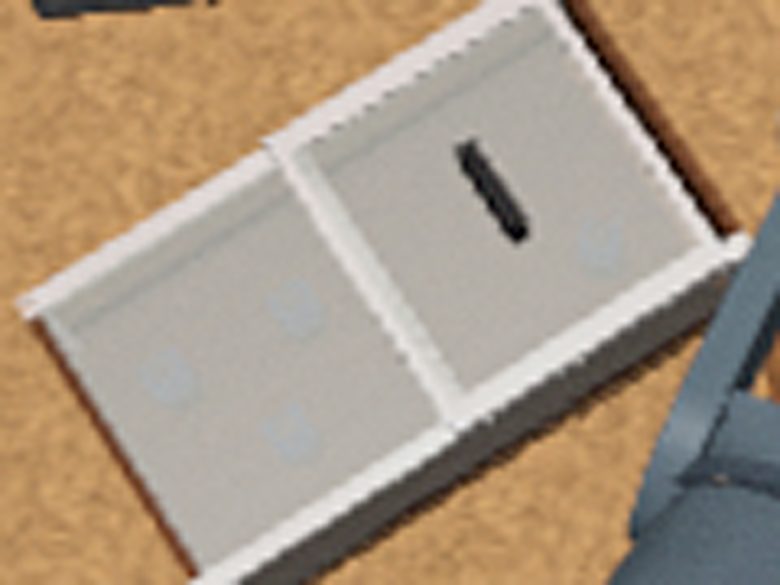

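View pics/c3.png

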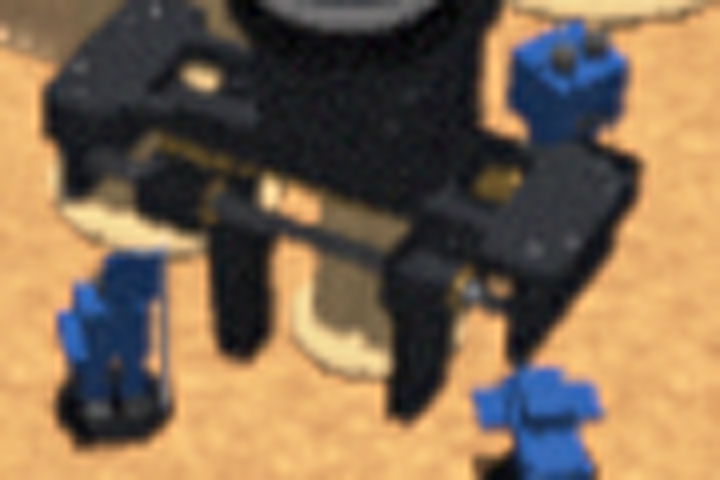

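Run:
```python
from h import *
S=lambda X,Y,z:onz("side",175+(X+.5)/12-.5,185+(Y+.5)/12-.5,z)
T=lambda X,Y,z:onz("top",145+(X+.5)/6.5-.5,150+(Y+.5)/6.5-.5,z)
yv=np.array([-.576,.817,0])
a,b=S(190,155,.143),S(437,132,.143); print((a+b)/2+.006*yv,b-a)
a,b=S(205,287,.112),S(450,266,.112); print((a+b)/2-.006*yv,b-a)
a,b=T(455,155,.143),T(515,243,.143); print("topcam +y edge?",(a+b)/2-.006*yv,a-b)
a,b=T(470,140,.143),T(528,232,.143); print("other",(a+b)/2+.006*yv,a-b)
print("trooper",tri((175+483/12-.5,185+340/12-.5),(145+603/6.5-.5,150+243/6.5-.5)))
print("trooper base",S(485,425,.006))
# tops: window corners
for n,p,z in [("winfar",(512,2),.112),("M1",(272,142),.112),("M2",(455,425),.112),("end R",(735,238),.112),("fixL",(25,303),.102),("fixB",(200,580),.102)]: print(n,T(*p,z))
```

```text
[0.57987766 0.15847867 0.143     ] [-0.04356741 -0.03065715  0.        ]
[0.58049159 0.15757341 0.112     ] [-0.04410403 -0.03019017  0.        ]
topcam +y edge? [0.57733522 0.15710727 0.143     ] [ 4.72506560e-02  3.43104920e-02 -2.22044605e-16]
other [0.57783941 0.15989526 0.143     ] [0.04959458 0.03335561 0.        ]
trooper (array([0.58061934, 0.10429697, 0.03150704]), np.float64(0.004541105037687803))
trooper base [0.57660724 0.10853358 0.006     ]
winfar [0.69566807 0.15625581 0.112     ]
M1 [0.61092134 0.2821536  0.112     ]
M2 [0.45777427 0.17414317 0.112     ]
end R [0.56566259 0.02937482 0.112     ]
fixL [0.51887518 0.41044888 0.102     ]
fixB [0.37187906 0.30472497 0.102     ]
```

Run:
```python
from h import *
plan((.527,.05,.155,-30),(.579,.158,.155,-55),(.579,.158,.09,-55))
```

```text
t 9.42 at [ 0.4769 -0.0623  0.1551] [179.8  -0.3  -2.2] F [-0.4 -0.2 -0.3] gap 5.21 q6 -19
  row [  4.58 -11.41   0.  ] roll 0.486 | min rows 3.9
  row [ -0.9  -11.95  -0.  ] roll 0.436 | min rows 3.5
  row [ 0.  -0.   6.5] roll -0.0 | min rows 1.6
```

```bash
python3 -m handwheel '[[0.9,-2.3,0,0.1,5],[1.8,-4.6,0,0.2,5],[2.7,-6.8,0,0.3,5],[3.7,-9.1,0,0.4,5],[4.6,-11.4,0,0.49,5]]'; python3 -m handwheel '[[-0.2,-3,0,0.11,5],[-0.5,-6,0,0.22,5],[-0.7,-9,0,0.33,5],[-0.9,-12,0,0.44,5],[-0.9,-12,0,0.44,5]]'
python3 - <<'E'
from h import *
plan((.579,.158,.09,-55))
E
```

```text
time_s: 9.83
eef_pos: [0.5262, 0.051, 0.1526]
tcp_rot: [179.9, -0.2, -30.5]
force: [0.0, -0.4, -0.8]
finger_gap: 0.562
time_s: 10.25
eef_pos: [0.5795, 0.1629, 0.1497]
tcp_rot: [179.9, -0.0, -55.9]
force: [-0.1, -1.6, -0.3]
finger_gap: 0.566
t 10.25 at [0.5795 0.1629 0.1497] [179.9  -0.  -55.9] F [-0.1 -1.6 -0.3] gap 4.99 q6 60
  row [0.37 0.31 5.97] roll -0.016 | min rows 1.4
```

```bash
python3 -m handwheel '[[0.4,0.3,1.5,-0.02,5],[0.4,0.3,3,-0.02,5],[0.4,0.3,4.5,-0.02,5],[0.4,0.3,5,-0.02,5]]'; python3 -m handwheel '[[0,0,0.4,0,5],[0,0,0.8,0,5]]'
python3 - <<'E'
from h import *
plan((.579,.158,.09,-55))
im=manip.grab_frame("side")
cv2.imwrite("pics/side13.png",cv2.resize(im[165:240,155:255,::-1],None,fx=7,fy=7,interpolation=cv2.INTER_CUBIC))
E
```

```text
time_s: 10.58
eef_pos: [0.5759, 0.1571, 0.095]
tcp_rot: [179.6, 0.2, -54.7]
force: [-0.8, -0.0, -0.6]
finger_gap: 0.568
time_s: 10.75
eef_pos: [0.5745, 0.1565, 0.0852]
tcp_rot: [179.4, 0.3, -54.7]
force: [-0.2, 1.0, -0.7]
finger_gap: 0.566
t 10.75 at [0.5745 0.1565 0.0852] [179.4   0.3 -54.7] F [-0.2  1.  -0.7] gap 4.99 q6 59
  row [ 0.14 -0.45 -0.49] roll 0.005 | min rows 0.2
```

View pics/side13.png

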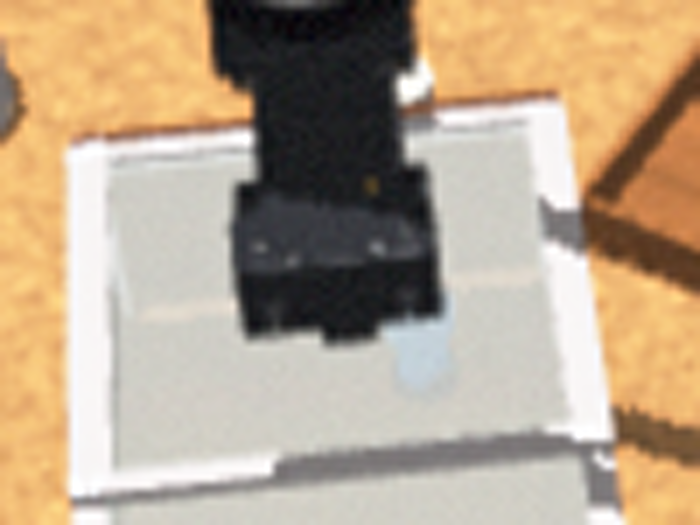

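```bash
python3 -m handwheel '[[0.1,-0.4,0,0,0.6],[0.1,-0.4,0,0,0.6],[0.1,-0.4,0,0,0.6],[0.1,-0.4,0,0,0.6],[0.1,-0.4,0,0,0.6]]'; python3 -m handwheel '[[0,0,0,0,0.6],[0,0,0,0,0.6],[0,0,0,0,0.6]]';python3 -m handwheel '[[0,0,0,0,0.6],[0,0,0,0,0.6]]'
```

```text
time_s: 11.22
eef_pos: [0.5788, 0.1581, 0.0856]
tcp_rot: [179.5, 0.2, -54.7]
force: [-0.6, 0.3, 0.0]
finger_gap: 0.215
time_s: 11.47
eef_pos: [0.579, 0.1579, 0.0859]
tcp_rot: [179.5, 0.2, -54.7]
force: [0.7, -1.1, 0.8]
finger_gap: 0.131
time_s: 11.63
eef_pos: [0.579, 0.158, 0.0859]
tcp_rot: [179.5, 0.2, -54.7]
force: [1.1, -0.8, -0.5]
finger_gap: 0.136
```

```bash
python3 -m handwheel '[[-1.2,0,0,0,0.6],[-3,0,0,0,0.6],[-5,0,0,0,0.6],[-6.5,0,0,0,0.6],[-7,0,0,0,0.6]]'; python3 -m handwheel '[[-1.5,0,0,0,0.6],[-3,0,0,0,0.6],[-4.5,0,0,0,0.6],[-5.5,0,0,0,0.6],[-5.5,0,0,0,0.6]]'; python3 -m handwheel '[[-0.3,0,0,0,0.6],[-0.5,0,0,0,0.6]]'
```

```text
time_s: 12.05
eef_pos: [0.5368, 0.217, 0.0859]
tcp_rot: [179.4, 0.3, -54.6]
force: [1.7, -1.5, -4.6]
finger_gap: 0.135
time_s: 12.47
eef_pos: [0.5033, 0.264, 0.0859]
tcp_rot: [179.4, 0.3, -54.5]
force: [-0.6, 1.7, -3.9]
finger_gap: 0.133
time_s: 12.63
eef_pos: [0.5003, 0.2683, 0.0859]
tcp_rot: [179.4, 0.3, -54.5]
force: [1.7, -1.2, -3.8]
finger_gap: 0.137
```

```bash
python3 -m handwheel '[[-0.3,0,0,0,0.6]]'; python3 -m handwheel '[[-0.3,0,0,0,0.6]]'; python3 -m handwheel '[[-0.3,0,0,0,0.6]]'
```

```text
time_s: 12.72
eef_pos: [0.4987, 0.2704, 0.0859]
tcp_rot: [179.4, 0.3, -54.5]
force: [1.3, -1.0, -3.4]
finger_gap: 0.133
time_s: 12.8
eef_pos: [0.4972, 0.2726, 0.0859]
tcp_rot: [179.4, 0.3, -54.5]
force: [0.7, -1.0, -3.7]
finger_gap: 0.136
time_s: 12.88
eef_pos: [0.497, 0.2729, 0.0859]
tcp_rot: [179.4, 0.0, -54.5]
force: [11.3, -16.3, -8.1]
finger_gap: 0.135
```

```bash
python3 -m handwheel '[[0,0,0,0,3],[0,0,0,0,3.5],[0,0,0,0,3.5]]'; python3 -m handwheel '[[0,0,-2,0,4],[0,0,-5,0,5],[0,0,-8,0,5],[0,0,-11,0,5.5],[0,0,-13,0,5.5]]'
python3 - <<'E'
from h import *
plan((.52,-.1,.2,-27),(.527,-.41,.2,-27.5),(.527,-.41,.2,62.5))
for n in("side","top"):
    im=manip.grab_frame(n);cv2.imwrite(f"pics/{n}14.png",im[:,:,::-1])
E
```

```text
time_s: 13.13
eef_pos: [0.497, 0.2731, 0.0863]
tcp_rot: [179.4, 0.1, -54.6]
force: [-0.2, -0.7, 0.2]
finger_gap: 0.334
time_s: 13.55
eef_pos: [0.499, 0.2744, 0.2199]
tcp_rot: [179.7, 0.1, -54.5]
force: [0.9, -0.2, -0.2]
finger_gap: 0.625
t 13.55 at [0.499  0.2744 0.2199] [ 1.797e+02  1.000e-01 -5.450e+01] F [ 0.9 -0.2 -0.2] gap 5.5 q6 71
  row [31.72 20.    2.09] roll -0.481 | min rows 9.0
  row [14.7 27.3  0. ] roll 0.009 | min rows 7.4
  row [0. 0. 0.] roll -1.571 | min rows 12.6
```

View pics/side14.png

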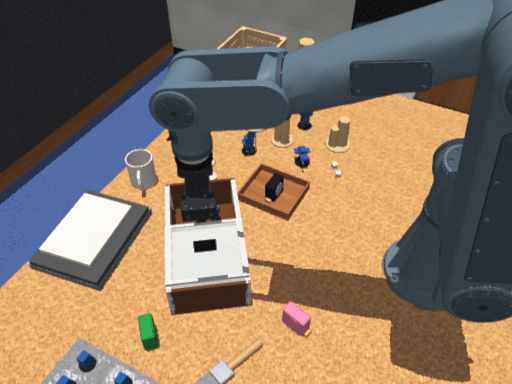

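View pics/top14.png

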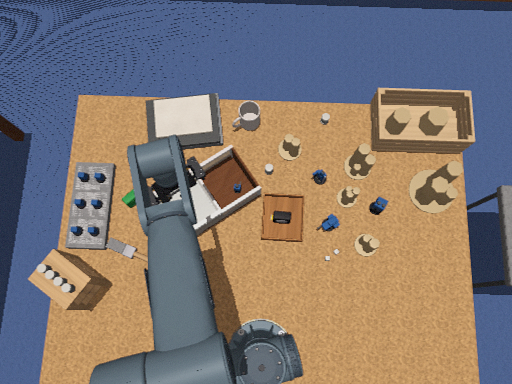

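Run:
```python
from h import *
plan((.506,.1,.19,-48),(.513,-.07,.19,-41),(.52,-.24,.18,-34),(.527,-.4095,.17,-27.5))
```

```text
t 13.65 at [0.5006 0.2749 0.2212] [179.9  -0.  -54.5] F [0.8 0.2 0.6] gap 5.49 q6 71
  row [14.56  9.7   3.15] roll -0.114 | min rows 4.3
  row [13.1  10.86  0.  ] roll -0.122 | min rows 4.1
  row [11.68 12.37  1.  ] roll -0.122 | min rows 4.1
  row [10.06 13.66  1.  ] roll -0.113 | min rows 4.1
```

```bash
python3 -m handwheel '[[3,2,0.5,-0.02,6],[6,4,1,-0.05,6],[9,6,2,-0.07,6],[12,8,3,-0.09,6],[14.6,9.7,3,-0.11,6]]'; python3 -m handwheel '[[2.6,2.2,0,-0.02,6],[5.2,4.4,0,-0.05,6],[7.8,6.6,0,-0.07,6],[10.5,8.7,0,-0.1,6],[13.1,10.9,0,-0.12,6]]'; python3 -m handwheel '[[2.3,2.5,0,-0.02,6],[4.6,5,0,-0.05,6],[7,7.5,0.5,-0.07,6],[9.4,9.9,1,-0.1,6],[11.7,12.4,1,-0.12,6]]'
python3 - <<'E'
from h import *
plan((.527,-.4095,.17,-27.5))
E
```

```text
time_s: 14.07
eef_pos: [0.5039, 0.098, 0.1883]
tcp_rot: [179.7, 0.2, -48.2]
force: [0.4, 1.1, -0.2]
finger_gap: 0.68
time_s: 14.48
eef_pos: [0.5092, -0.0734, 0.1872]
tcp_rot: [179.7, 0.3, -41.2]
force: [1.6, -0.6, -0.2]
finger_gap: 0.679
time_s: 14.9
eef_pos: [0.5142, -0.2445, 0.1748]
tcp_rot: [179.8, 0.5, -34.3]
force: [1.3, 0.8, -0.3]
finger_gap: 0.682
t 14.9 at [ 0.5142 -0.2445  0.1748] [179.8   0.5 -34.3] F [ 1.3  0.8 -0.3] gap 6.01 q6 -3
  row [10.35 12.92  0.42] roll -0.118 | min rows 4.0
```

```bash
python3 -m handwheel '[[2,2.6,0,-0.02,6],[4.1,5.2,0,-0.05,6],[6.2,7.8,0,-0.08,6],[8.3,10.4,0,-0.12,6],[10.4,12.9,0.4,-0.12,6]]';python3 -m handwheel '[[0,0,0,0,6],[0,0,1,0,6]]'
python3 - <<'E'
from h import *
plan((.527,-.4095,.10,-27.5))
for n,b in(("side",(80,260,150,340)),("top",(150,320,250,440))):
    im=manip.grab_frame(n);cv2.imwrite(f"pics/{n}15.png",cv2.resize(im[b[0]:b[2]-(0 if n=='side' else 70),b[1]:b[3],::-1] if 0 else im[b[0]:b[0]+90,b[1]:b[1]+100,::-1],None,fx=6,fy=6,interpolation=cv2.INTER_CUBIC))
p,R=pose()
k=6
for z in(0,.03):
  for s in(-.047,-.03,.03,.047):
    print(z,s,(proj("side",p+R.apply([s,0,0])+[0,0,z])-[260,80])*k)
print("hull",(proj("side",(.527,-.4095,.066))-[260,80])*k)
E
```

```text
time_s: 15.32
eef_pos: [0.5273, -0.411, 0.1693]
tcp_rot: [179.9, 0.6, -27.3]
force: [0.3, -0.3, 0.5]
finger_gap: 0.683
time_s: 15.48
eef_pos: [0.5269, -0.4127, 0.1588]
tcp_rot: [179.9, 0.6, -27.4]
force: [-0.3, 0.4, 0.7]
finger_gap: 0.683
t 15.48 at [ 0.5269 -0.4127  0.1588] [179.9   0.6 -27.4] F [-0.3  0.4  0.7] gap 6.01 q6 -21
  row [-0.09 -0.3   5.88] roll 0.001 | min rows 1.4
0 -0.047 [341.23353068  91.24537848]
0 -0.03 [320.73591906  76.52395654]
0 0.03 [250.43104787  26.03087019]
0 0.047 [231.06946545  12.12534649]
0.03 -0.047 [346.60454318  43.64854852]
0.03 -0.03 [325.78289154  29.02649634]
0.03 0.03 [254.39519205 -21.10567786]
0.03 0.047 [234.74317807 -34.90634934]
hull [271.19099439 184.03291226]
```

View pics/side15.png

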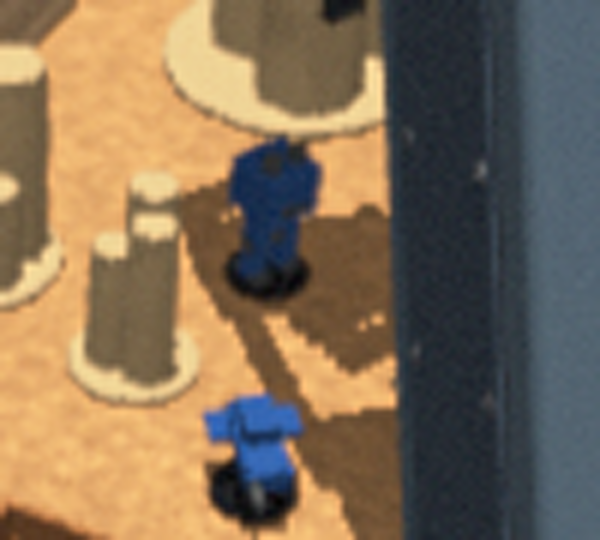

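View pics/top15.png

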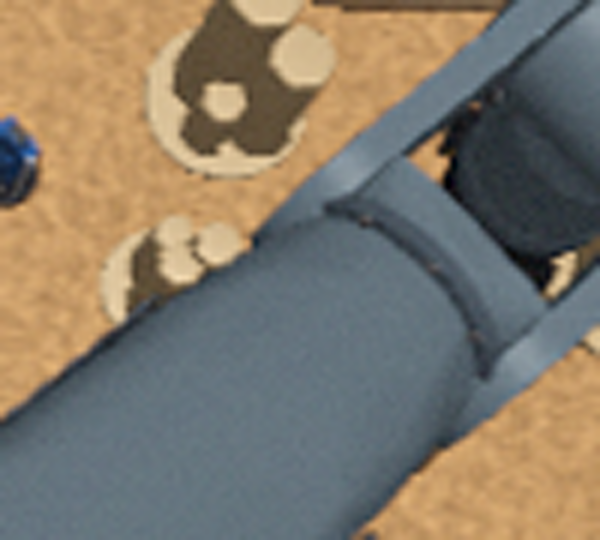

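```bash
python3 -m handwheel '[[-0.1,-0.3,3,0,6],[-0.1,-0.3,6,0,6],[-0.1,-0.3,9,0,6],[-0.1,-0.3,11,0,6],[-0.1,-0.3,11,0,6]]'
python3 - <<'E'
from h import *
plan((.527,-.4095,.015,-27.5))
im=manip.grab_frame("side");cv2.imwrite("pics/side16.png",cv2.resize(im[70:160,260:350,::-1],None,fx=6,fy=6,interpolation=cv2.INTER_CUBIC))
E
```

```text
time_s: 16.0
eef_pos: [0.5222, -0.3995, 0.0401]
tcp_rot: [-179.7, 1.4, -27.2]
force: [-0.4, 1.1, -0.2]
finger_gap: 0.682
t 16.0 at [ 0.5222 -0.3995  0.0401] [-179.7    1.4  -27.2] F [-0.4  1.1 -0.2] gap 6.01 q6 -20
  row [0.95 0.68 2.48] roll 0.005 | min rows 0.7
```

View pics/side16.png

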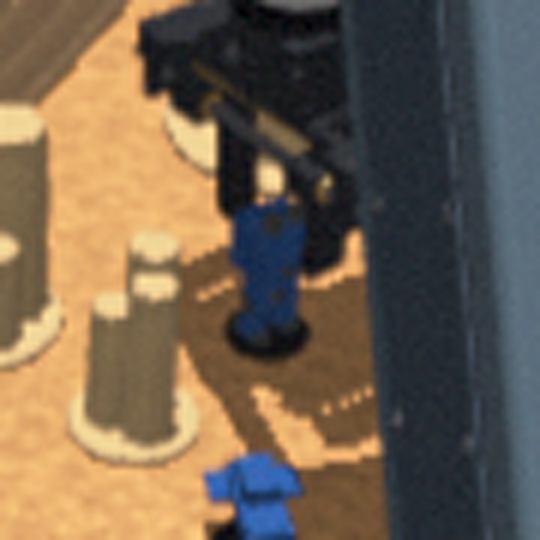

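```bash
python3 -m handwheel '[[0.5,0.4,0,0,6],[0.9,0.7,0,0,6],[0.9,0.7,0.5,0,6]]'; python3 -m handwheel '[[0,0,0.8,0,6],[0,0,1.5,0,6]]'
python3 - <<'E'
from h import *
plan((.527,-.4095,.015,-27.5))
im=manip.grab_frame("side");cv2.imwrite("pics/side17.png",cv2.resize(im[70:160,260:350,::-1],None,fx=6,fy=6,interpolation=cv2.INTER_CUBIC))
E
```

```text
time_s: 16.3
eef_pos: [0.5305, -0.4138, 0.0411]
tcp_rot: [-179.9, 0.9, -27.2]
force: [0.7, -1.1, 0.7]
finger_gap: 0.678
time_s: 16.47
eef_pos: [0.5312, -0.4149, 0.0272]
tcp_rot: [-180.0, 0.7, -27.2]
force: [-0.0, -0.8, -0.0]
finger_gap: 0.68
t 16.47 at [ 0.5312 -0.4149  0.0272] [-180.     0.7  -27.2] F [-0.  -0.8 -0. ] gap 5.99 q6 -21
  row [-0.61 -0.29  1.23] roll 0.005 | min rows 0.3
```

View pics/side17.png

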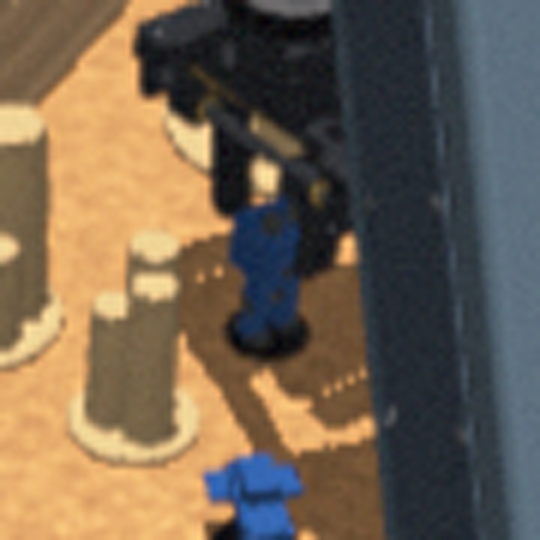

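```bash
python3 -m handwheel '[[-0.5,-0.3,0.2,0,6],[-0.6,-0.3,0.7,0,6],[-0.6,-0.3,1.3,0,6],[-0.6,-0.3,1.3,0,6]]'
python3 - <<'E'
from h import *
plan((.527,-.4095,.014,-27.5))
im=manip.grab_frame("side");cv2.imwrite("pics/side18.png",cv2.resize(im[80:140,280:330,::-1],None,fx=10,fy=10,interpolation=cv2.INTER_CUBIC))
E
```

```text
time_s: 16.85
eef_pos: [0.5249, -0.407, 0.0102]
tcp_rot: [-179.9, 1.1, -27.2]
force: [0.0, -0.2, -0.2]
finger_gap: 0.679
t 16.85 at [ 0.5249 -0.407   0.0102] [-179.9    1.1  -27.2] F [ 0.  -0.2 -0.2] gap 5.98 q6 -21
  row [ 0.3   0.12 -0.39] roll 0.005 | min rows 0.1
```

View pics/side18.png

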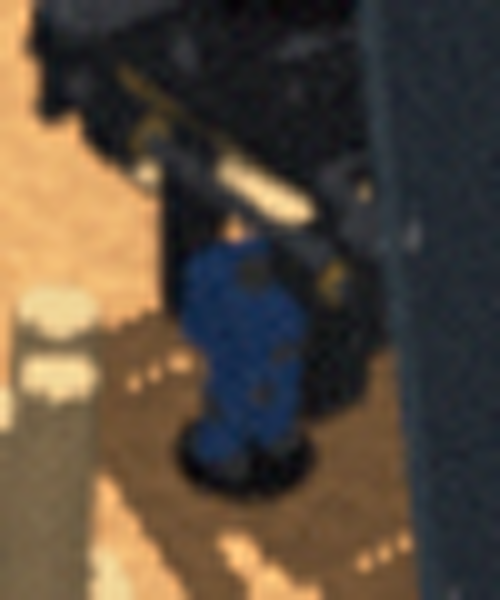

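```bash
python3 -m handwheel '[[0.3,0.1,-0.3,0,5],[0.3,0.1,-0.4,0,4.5],[0.3,0.1,-0.4,0,4.2],[0.3,0.1,-0.4,0,4.2]]'
python3 - <<'E'
from h import *
plan((.527,-.4095,.014,-27.5))
im=manip.grab_frame("side");cv2.imwrite("pics/side19.png",cv2.resize(im[80:140,280:330,::-1],None,fx=10,fy=10,interpolation=cv2.INTER_CUBIC))
E
```

```text
time_s: 17.23
eef_pos: [0.5278, -0.4101, 0.0153]
tcp_rot: [-179.9, 1.0, -27.2]
force: [-0.9, 0.3, -0.4]
finger_gap: 0.476
t 17.23 at [ 0.5278 -0.4101  0.0153] [-179.9    1.   -27.2] F [-0.9  0.3 -0.4] gap 4.2 q6 -21
  row [-0.09 -0.01  0.13] roll 0.005 | min rows 0.0
```

View pics/side19.png

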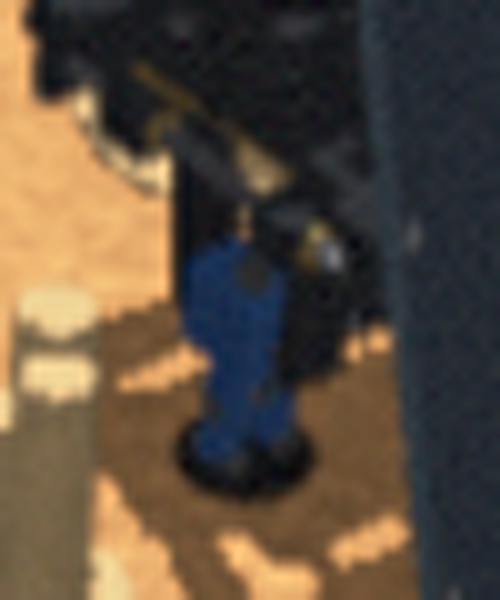

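```bash
python3 -m handwheel '[[0,0,0.1,0,3],[0,0,0.1,0,3],[0,0,0.1,0,3],[0,0,0.1,0,3]]'; python3 -m handwheel '[[0,0,-0.5,0,3],[0,0,-1,0,3],[0,0,-2,0,3]]'
python3 - <<'E'
from h import *
plan((.527,-.4095,.2,-27.5))
im=manip.grab_frame("side");cv2.imwrite("pics/side20.png",cv2.resize(im[70:140,270:340,::-1],None,fx=8,fy=8,interpolation=cv2.INTER_CUBIC))
E
```

```text
time_s: 17.62
eef_pos: [0.5279, -0.4101, 0.0145]
tcp_rot: [-179.9, 0.9, -27.2]
force: [1.0, 0.4, 3.0]
finger_gap: 0.43
time_s: 17.87
eef_pos: [0.5273, -0.4093, 0.0336]
tcp_rot: [-179.8, 1.1, -27.2]
force: [-0.5, 0.6, -0.6]
finger_gap: 0.427
t 17.87 at [ 0.5273 -0.4093  0.0336] [-179.8    1.1  -27.2] F [-0.5  0.6 -0.6] gap 3.76 q6 -21
  row [ -0.33  -0.02 -16.64] roll 0.005 | min rows 4.0
```

View pics/side20.png

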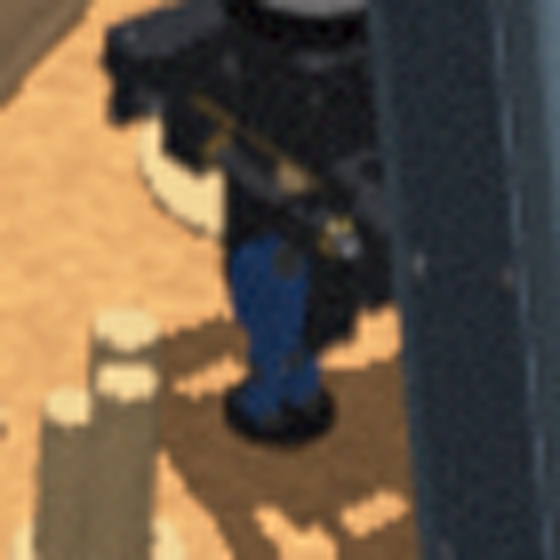

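```bash
python3 -m handwheel '[[0,0,-3,0,3],[0,0,-7,0,3],[0,0,-11,0,3],[0,0,-15,0,3],[0,0,-18,0,3]]'
python3 - <<'E'
from h import *
plan((.545,-.25,.21,-35),(.565,-.09,.21,-42),(.59,.06,.21,-49),(.610,.166,.16,-54.5))
E
```

```text
time_s: 18.33
eef_pos: [0.5318, -0.413, 0.2217]
tcp_rot: [180.0, 0.6, -27.2]
force: [-0.3, -1.0, 0.3]
finger_gap: 0.426
t 18.33 at [ 0.5318 -0.413   0.2217] [180.    0.6 -27.2] F [-0.3 -1.   0.3] gap 3.76 q6 -21
  row [ -6.26 -15.1    1.23] roll 0.136 | min rows 3.9
  row [ -7.54 -14.25  -0.  ] roll 0.122 | min rows 3.9
  row [ -8.18 -12.82  -0.  ] roll 0.122 | min rows 3.6
  row [-6.69 -8.46  5.  ] roll 0.096 | min rows 2.9
```

```bash
python3 -m handwheel '[[-1.2,-3,0,0.03,3],[-2.5,-6,0,0.06,3],[-3.7,-9,0.5,0.09,3],[-5,-12,1,0.12,3],[-6.3,-15.1,1,0.136,3]]'; python3 -m handwheel '[[-1.5,-2.8,0,0.03,3],[-3,-5.7,0,0.06,3],[-4.5,-8.6,0,0.09,3],[-6,-11.4,0,0.12,3],[-7.5,-14.3,0,0.12,3]]'; python3 -m handwheel '[[-1.6,-2.6,0,0.03,3],[-3.2,-5.1,0,0.06,3],[-4.9,-7.7,0,0.09,3],[-6.5,-10.2,0,0.12,3],[-8.2,-12.8,0,0.12,3]]'
python3 - <<'E'
from h import *
plan((.610,.166,.18,-54.5))
E
```

```text
time_s: 18.75
eef_pos: [0.544, -0.2483, 0.2119]
tcp_rot: [179.9, 0.6, -35.1]
force: [0.5, -0.1, -1.1]
finger_gap: 0.426
time_s: 19.17
eef_pos: [0.565, -0.0867, 0.2132]
tcp_rot: [179.8, 0.6, -42.1]
force: [0.3, -0.4, -1.3]
finger_gap: 0.425
time_s: 19.58
eef_pos: [0.5901, 0.0647, 0.2144]
tcp_rot: [179.8, 0.5, -49.1]
force: [0.8, -0.8, -1.1]
finger_gap: 0.429
t 19.58 at [0.5901 0.0647 0.2144] [179.8   0.5 -49.1] F [ 0.8 -0.8 -1.1] gap 3.78 q6 44
  row [-6.32 -8.16  3.46] roll 0.095 | min rows 2.6
```

```bash
python3 -m handwheel '[[-2,-2.7,0,0.03,3],[-4.2,-5.4,0,0.06,3],[-6.3,-8.2,1,0.09,3],[-6.3,-8.2,3,0.095,3],[-6.3,-8.2,3.5,0.095,3]]'
python3 - <<'E'
from h import *
plan((.610,.166,.1,-54.5))
im=manip.grab_frame("side");cv2.imwrite("pics/side21.png",cv2.resize(im[140:290,140:290,::-1],None,fx=4,fy=4,interpolation=cv2.INTER_CUBIC))
im=manip.grab_frame("top");cv2.imwrite("pics/top21.png",cv2.resize(im[130:250,140:270,::-1],None,fx=5,fy=5,interpolation=cv2.INTER_CUBIC))
E
```

```text
time_s: 20.0
eef_pos: [0.6089, 0.1681, 0.1773]
tcp_rot: [179.6, 0.6, -54.3]
force: [-1.4, -0.9, -1.9]
finger_gap: 0.426
t 20.0 at [0.6089 0.1681 0.1773] [179.6   0.6 -54.3] F [-1.4 -0.9 -1.9] gap 3.75 q6 59
  row [ 0.31 -0.02  7.73] roll 0.003 | min rows 1.9
```

View pics/side21.png

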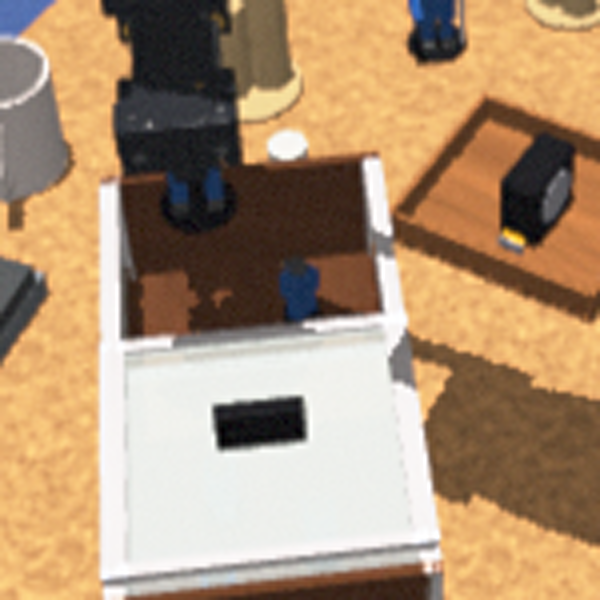

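View pics/top21.png

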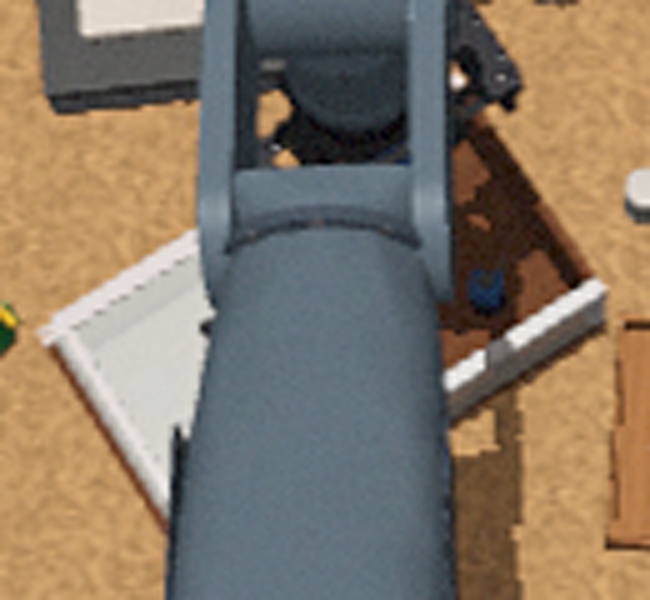

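```bash
python3 - <<'E'
from h import *
C=np.array([.539,.214]);a=np.radians(35.5);M=np.array([[np.cos(a),np.sin(a)],[-np.sin(a),np.cos(a)]])
w=onz("side",140+198/4,140+205/4,.163);print(w,M@(w[:2]-C)*1000)
t=onz("top",140+487/5-.4,130+290/5-.4,.045);print("troop",t,M@(t[:2]-C)*1000)
t=onz("side",140+296/4,140+270/4,.063);print("troop head",t,M@(t[:2]-C)*1000)
E
python3 -m handwheel '[[0.3,0,1.5,0,3],[0.3,0,4,0,3],[0.3,0,6.5,0,3],[0.3,0,8,0,3],[0.3,0,8,0,3]]'
```

```text
[0.60711471 0.16646025 0.163     ] [ 27.84677097 -78.25726674]
troop [0.57642397 0.10506355 0.045     ] [ -32.7922781  -110.41906405]
troop head [0.57427318 0.11111163 0.063     ] [ -31.03113408 -104.24625918]
time_s: 20.52
eef_pos: [0.6077, 0.1619, 0.0954]
tcp_rot: [179.3, 0.7, -54.6]
force: [-0.6, -0.3, -2.3]
finger_gap: 0.428
```

```bash
python3 -m handwheel '[[0,0,1.5,0,3],[0,0,3,0,3],[0,0,4.5,0,3],[0,0,5.5,0,3],[0,0,5.5,0,3]]'
python3 - <<'E'
from h import *
plan((.609,.165,.0205,-54.5))
im=manip.grab_frame("side");cv2.imwrite("pics/side22.png",cv2.resize(im[160:240,150:250,::-1],None,fx=7,fy=7,interpolation=cv2.INTER_CUBIC))
E
```

```text
time_s: 20.93
eef_pos: [0.6061, 0.1611, 0.0397]
tcp_rot: [179.2, 0.8, -54.6]
force: [-1.0, -0.0, -2.3]
finger_gap: 0.426
t 20.93 at [0.6061 0.1611 0.0397] [179.2   0.8 -54.6] F [-1.  -0.  -2.3] gap 3.76 q6 58
  row [-0.12 -0.49  1.92] roll -0.003 | min rows 0.5
```

View pics/side22.png

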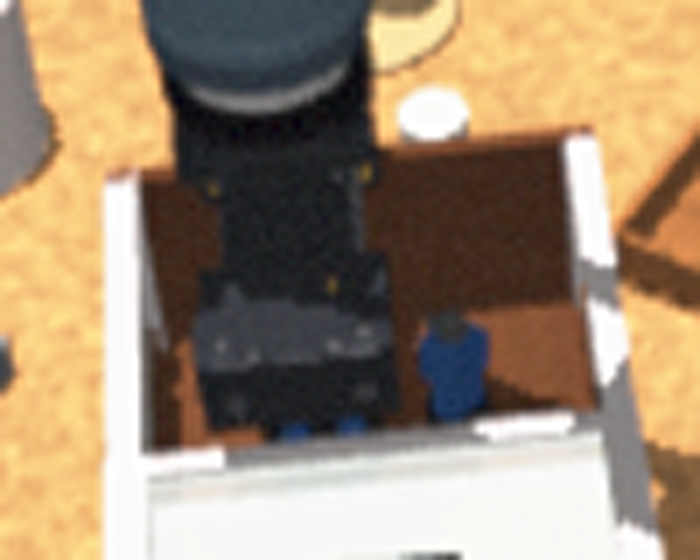

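```bash
python3 -m handwheel '[[0,-0.4,0.5,0,3],[0,-0.4,1.1,0,3],[0,-0.4,1.3,0,3]]'; python3 -m handwheel '[[0,0,0.25,0,3]]'; python3 -m handwheel '[[0,0,0.2,0,3]]'
```

```text
time_s: 21.23
eef_pos: [0.6104, 0.1638, 0.0279]
tcp_rot: [179.3, 0.7, -54.6]
force: [-0.2, -0.3, -0.5]
finger_gap: 0.436
time_s: 21.32
eef_pos: [0.6105, 0.1638, 0.0255]
tcp_rot: [179.3, 0.7, -54.6]
force: [0.2, 0.2, -1.7]
finger_gap: 0.431
time_s: 21.4
eef_pos: [0.6105, 0.1639, 0.0234]
tcp_rot: [179.3, 0.7, -54.6]
force: [-0.4, 0.4, -0.9]
finger_gap: 0.427
```

```bash
python3 -m handwheel '[[0,0,0.15,0,3]]'; python3 -m handwheel '[[0,0,0.15,0,3]]'; python3 -m handwheel '[[0,0,0.1,0,3]]'
```

```text
time_s: 21.48
eef_pos: [0.6105, 0.164, 0.0217]
tcp_rot: [179.3, 0.7, -54.6]
force: [-0.1, 0.4, -1.8]
finger_gap: 0.429
time_s: 21.57
eef_pos: [0.6105, 0.1639, 0.0206]
tcp_rot: [179.3, 0.7, -54.6]
force: [-5.2, -1.3, 16.0]
finger_gap: 0.431
time_s: 21.65
eef_pos: [0.6107, 0.164, 0.0208]
tcp_rot: [179.3, 0.7, -54.6]
force: [-5.4, -1.2, 10.9]
finger_gap: 0.43
```

```bash
python3 -m handwheel '[[0,0,0,0,4.2],[0,0,0,0,4.8],[0,0,0,0,5.4],[0,0,0,0,5.4]]'; python3 -m handwheel '[[0,0,-1,0,5.4],[0,0,-3,0,5.4],[0,0,-6,0,5.4],[0,0,-10,0,5.4],[0,0,-13,0,5.4]]'
python3 - <<'E'
from h import *
plan((.497,.273,.15,-54.5),(.497,.273,.086,-54.5))
im=manip.grab_frame("side");cv2.imwrite("pics/side23.png",cv2.resize(im[150:290,130:270,::-1],None,fx=4.2,fy=4.2,interpolation=cv2.INTER_CUBIC))
E
```

```text
time_s: 21.98
eef_pos: [0.6108, 0.164, 0.0207]
tcp_rot: [179.3, 0.7, -54.6]
force: [0.1, -0.8, -0.2]
finger_gap: 0.614
time_s: 22.4
eef_pos: [0.6134, 0.1638, 0.154]
tcp_rot: [179.4, 0.6, -54.6]
force: [0.8, 0.9, 0.3]
finger_gap: 0.613
t 22.4 at [0.6134 0.1638 0.154 ] [179.4   0.6 -54.6] F [0.8 0.9 0.3] gap 5.4 q6 59
  row [-15.64   3.15   0.6 ] roll -0.001 | min rows 3.8
  row [ 0.  -0.   6.4] roll -0.0 | min rows 1.5
```

View pics/side23.png

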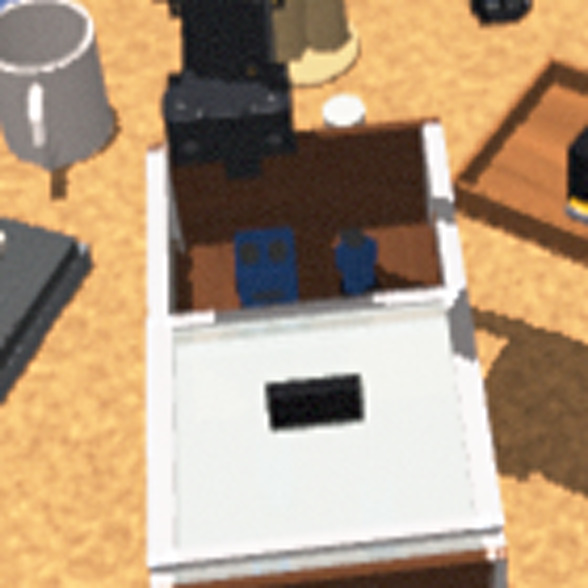

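```bash
python3 -m handwheel '[[-3.9,0.8,0,0,5],[-7.8,1.6,0,0,5],[-11.7,2.4,0,0,5],[-15.6,3.2,0,0,5],[-15.6,3.2,0,0,5]]'
python3 - <<'E'
from h import *
plan((.497,.273,.086,-54.5))
E
```

```text
time_s: 22.87
eef_pos: [0.4959, 0.2769, 0.1625]
tcp_rot: [179.9, 0.5, -54.3]
force: [0.6, 0.2, 0.5]
finger_gap: 0.567
t 22.87 at [0.4959 0.2769 0.1625] [179.9   0.5 -54.3] F [0.6 0.2 0.5] gap 5.0 q6 71
  row [0.44 0.12 7.65] roll 0.004 | min rows 1.8
```

```bash
python3 -m handwheel '[[0.4,0.1,0.5,0,5],[0.4,0.1,3,0,5],[0.4,0.1,5,0,5],[0.4,0.1,6.5,0,5],[0.4,0.1,7,0,5]]';  python3 -m handwheel '[[0,0,0.3,0,5],[0,0,0.3,0,5]]'
python3 - <<'E'
from h import *
plan((.497,.273,.086,-54.5))
E
```

```text
time_s: 23.28
eef_pos: [0.496, 0.2719, 0.0897]
tcp_rot: [179.6, 0.5, -54.3]
force: [-0.4, -0.6, 0.3]
finger_gap: 0.567
time_s: 23.45
eef_pos: [0.4961, 0.2709, 0.0859]
tcp_rot: [179.6, 0.5, -54.4]
force: [-0.1, -0.7, -0.8]
finger_gap: 0.572
t 23.45 at [0.4961 0.2709 0.0859] [179.6   0.5 -54.4] F [-0.1 -0.7 -0.8] gap 5.04 q6 71
  row [-0.12 -0.2  -0.01] roll 0.002 | min rows 0.1
```

```bash
python3 -m handwheel '[[-0.1,-0.2,0,0,0.6],[-0.1,-0.2,0,0,0.6],[-0.1,-0.2,0,0,0.6],[-0.1,-0.2,0,0,0.6],[-0.1,-0.2,0,0,0.6]]'; python3 -m handwheel '[[0,0,0,0,0.6],[0,0,0,0,0.6],[0,0,0,0,0.6],[0,0,0,0,0.6]]'
python3 - <<'E'
from h import *
C=np.array([.539,.214]);q=np.array([.581,-.814])
p,R=pose()
e=np.append(p[:2]+.16*q,p[2]); plan((*e,-54.5))
E
```

```text
time_s: 23.87
eef_pos: [0.4975, 0.273, 0.0864]
tcp_rot: [179.6, 0.5, -54.4]
force: [0.4, -0.3, -0.1]
finger_gap: 0.212
time_s: 24.2
eef_pos: [0.4975, 0.2731, 0.0867]
tcp_rot: [179.6, 0.5, -54.4]
force: [-0.8, -0.5, 1.3]
finger_gap: 0.134
t 24.2 at [0.4975 0.2731 0.0867] [179.6   0.5 -54.4] F [-0.8 -0.5  1.3] gap 1.18 q6 71
  row [16.    0.03 -0.14] roll 0.002 | min rows 3.8
```

```bash
python3 -m handwheel '[[1.2,0,0,0,0.6],[3,0,0,0,0.6],[5,0,0,0,0.6],[6.5,0,0,0,0.6],[7,0,0,0,0.6]]'; python3 -m handwheel '[[1.5,0,0,0,0.6],[3.2,0,0,0,0.6],[5,0,0,0,0.6],[6.5,0,0,0,0.6],[7,0,0,0,0.6]]'; python3 -m handwheel '[[0.4,0,0,0,0.6],[0.6,0,0,0,0.6]]'
python3 - <<'E'
from h import *
plan((.497+.16*.581,.273-.16*.814,.086,-54.5))
E
```

```text
time_s: 24.62
eef_pos: [0.5397, 0.214, 0.0866]
tcp_rot: [179.6, 0.5, -54.5]
force: [-2.8, 0.1, 7.0]
finger_gap: 0.128
time_s: 25.03
eef_pos: [0.5819, 0.1548, 0.0866]
tcp_rot: [179.6, 0.4, -54.6]
force: [-3.0, 0.2, 6.7]
finger_gap: 0.13
time_s: 25.2
eef_pos: [0.586, 0.1491, 0.0867]
tcp_rot: [179.7, 0.4, -54.6]
force: [-2.1, 0.2, 2.7]
finger_gap: 0.135
t 25.2 at [0.586  0.1491 0.0867] [179.7   0.4 -54.6] F [-2.1  0.2  2.7] gap 1.19 q6 58
  row [0.75 0.05 0.06] roll -0.002 | min rows 0.2
```

```bash
python3 -m handwheel '[[0.4,0,0,0,0.6]]'; python3 -m handwheel '[[0.3,0,0,0,0.6]]'; python3 -m handwheel '[[0.25,0,0,0,0.6]]';python3 -m handwheel '[[0.2,0,0,0,0.6]]'
```

```text
time_s: 25.28
eef_pos: [0.5882, 0.146, 0.0867]
tcp_rot: [179.7, 0.4, -54.6]
force: [-2.2, 0.9, 3.4]
finger_gap: 0.134
time_s: 25.37
eef_pos: [0.59, 0.1436, 0.0867]
tcp_rot: [179.7, 0.4, -54.6]
force: [-1.8, 0.6, 4.4]
finger_gap: 0.131
time_s: 25.45
eef_pos: [0.5902, 0.1431, 0.0867]
tcp_rot: [179.6, 0.6, -54.6]
force: [-9.4, 12.7, 9.0]
finger_gap: 0.134
time_s: 25.53
eef_pos: [0.5901, 0.1433, 0.0867]
tcp_rot: [179.6, 0.8, -54.5]
force: [-5.9, 7.1, 6.1]
finger_gap: 0.138
```

```bash
python3 -m handwheel '[[0.05,0,0,0,3],[0.05,0,0,0,4],[0,0,0,0,4],[0,0,0,0,4]]'; python3 -m handwheel '[[0,0,-2,0,4],[0,0,-5,0,4],[0,0,-8,0,4],[0,0,-12,0,4],[0,0,-15,0,4]]'
python3 - <<'E'
from h import *
plan((.45,.0,.25,-40))
E
```

```text
time_s: 25.87
eef_pos: [0.59, 0.1432, 0.0863]
tcp_rot: [179.6, 0.8, -54.5]
force: [-0.2, -0.1, 0.2]
finger_gap: 0.413
time_s: 26.28
eef_pos: [0.5926, 0.1419, 0.2391]
tcp_rot: [179.7, 0.7, -54.6]
force: [0.8, -0.1, 0.9]
finger_gap: 0.455
t 26.28 at [0.5926 0.1419 0.2391] [179.7   0.7 -54.6] F [ 0.8 -0.1  0.9] gap 4.01 q6 57
  row [ 3.27 19.86 -1.02] roll -0.254 | min rows 4.8
```

Back the arm off toward the base to clear the views.

```bash
python3 -m handwheel '[[0.6,4,0,-0.05,4],[1.2,8,0,-0.1,4],[1.9,12,0,-0.15,4],[2.6,16,0,-0.2,4],[3.3,19.9,0,-0.25,4]]'; python3 -m handwheel '[[2,3,0,0,4],[4,6,0,0,4],[6,9,0,0,4],[6,9,0,0,4]]'
python3 - <<'E'
from h import *
plan((.45,.0,.25,-40))
s=manip.grab_frame("side")[:,:,::-1];t=manip.grab_frame("top")[:,:,::-1]
cv2.imwrite("pics/side24.png",s);cv2.imwrite("pics/top24.png",t)
cv2.imwrite("pics/s24c.png",cv2.resize(s[165:305,150:260],None,fx=4.2,fy=4.2,interpolation=cv2.INTER_CUBIC))
cv2.imwrite("pics/t24c.png",cv2.resize(t[140:250,140:310],None,fx=4.6,fy=4.6,interpolation=cv2.INTER_CUBIC))
E
```

```text
time_s: 26.7
eef_pos: [0.4481, -0.0014, 0.2396]
tcp_rot: [179.8, 0.8, -40.1]
force: [1.0, -0.8, 0.6]
finger_gap: 0.453
time_s: 27.03
eef_pos: [0.4354, -0.1144, 0.2394]
tcp_rot: [179.7, 0.6, -40.4]
force: [-0.4, 0.4, 0.1]
finger_gap: 0.452
t 27.03 at [ 0.4354 -0.1144  0.2394] [179.7   0.6 -40.4] F [-0.4  0.4  0.1] gap 3.98 q6 11
  row [-6.31 -9.65 -1.04] roll -0.007 | min rows 2.8
```

View pics/side24.png

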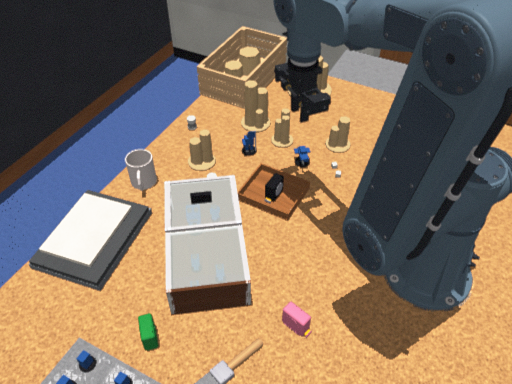

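View pics/s24c.png

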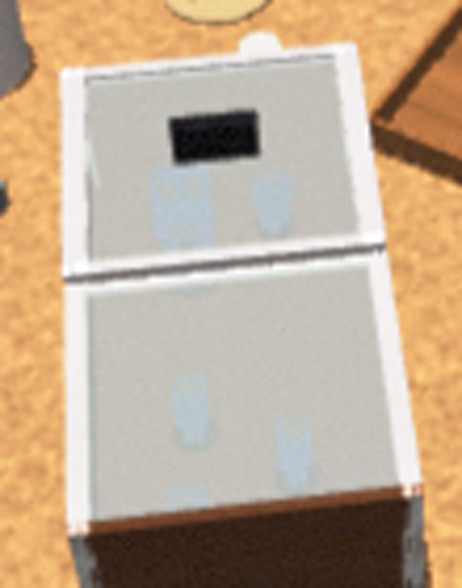

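View pics/t24c.png

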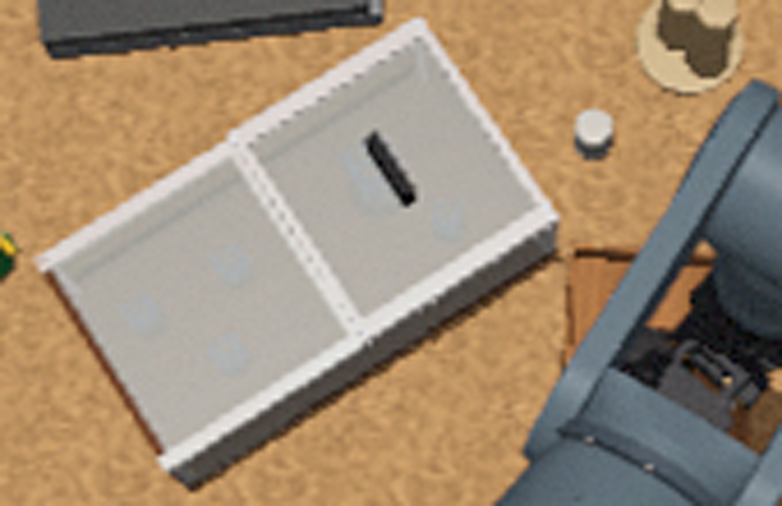

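Run:
```python
from rig import manip
print(manip.finish_job())
```

```text
the job is handed in; nothing more can be done
None
```

The job is done and handed in at about 27 s on the robot's clock, against the 72 s limit. The steps went in the order asked:

1. I took the tape measure off the fixed glass and set it in the dice tray.
2. I pulled the window to its open stop.
3. I lowered the walker until it touched the floor of the case, felt as a rise in force, and released it at about case x = +29, y = −82 mm.
4. I pushed the window to its shut stop; it had travelled 159.6 mm from the open stop.

**Last pictures:**
- The window is flush shut, with the walker and the trooper upright under it.
- The tape measure stands in the tray.
- The bearer and the skimmer stand in their places. I checked them by eye and did not measure them again.
- The gripper is clear of everything.

**What disagreed:**
- **Fingertip height:** the fingertips sat about 30–35 mm higher than the reported TCP height. I went by the pictures and contact forces instead. The tape and walker touched down where the heights noted at their grasps predicted, and the walker's sideways position matched the camera to about 2 mm.
- **Force:** the wrist reading peaked at about 47 N when I pressed the tape measure onto the tray floor. That was with the fingers holding the tape, and it is well under the 120 N wrist limit.

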